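# Close down the chai stove

### The job

Chai is finished, so close down the stove: first shut the gas fully at the yellow quarter-turn cock, then hang every cup standing on the drying mat by its handle on the cup rail, one cup to a hook. Only when all the cups are hanging, still and let go, switch the extractor fan off at its red rocker; leave everything else where it stands.

Things in the scene. Friction and masses are not known exactly. Their poses are not given: they have to be found in the camera images.
- cup0: White enamelled cup, 61 mm in diameter, 85 mm tall, wall 3 mm, 0.13 kg; may be absent (None). Origin: centre of underside, z up its axis. The strap handle stands out on its +y: strap 10 mm wide (along x), 4 mm thick, outer face 60 mm from the axis, from 34 to 80 mm above the underside. Starts upright on the fixed dark grey drying mat (235 x 560 mm, 1 mm thick), handle roughly towards the robot.
- cup0_loop (a point): Centre of the opening of the white cup's handle: 43 mm from the axis on the cup's +y, 57 mm above its underside. The opening is 26 mm wide (radially, y) by 38 mm high (z); one passes through it along the cup's x. Axes as the cup's.
- cup1: Blue enamelled cup, 61 mm in diameter, 85 mm tall, wall 3 mm, 0.13 kg; may be absent (None). Origin: centre of underside, z up its axis. The strap handle stands out on its +y: strap 10 mm wide (along x), 4 mm thick, outer face 60 mm from the axis, from 34 to 80 mm above the underside. Starts upright on the fixed dark grey drying mat (235 x 560 mm, 1 mm thick), handle roughly towards the robot.
- cup1_loop (a point): Centre of the opening of the blue cup's handle: 43 mm from the axis on the cup's +y, 57 mm above its underside. The opening is 26 mm wide (radially, y) by 38 mm high (z); one passes through it along the cup's x. Axes as the cup's.
- cup2: Red enamelled cup, 61 mm in diameter, 85 mm tall, wall 3 mm, 0.13 kg; may be absent (None). Origin: centre of underside, z up its axis. The strap handle stands out on its +y: strap 10 mm wide (along x), 4 mm thick, outer face 60 mm from the axis, from 34 to 80 mm above the underside. Starts upright on the fixed dark grey drying mat (235 x 560 mm, 1 mm thick), handle roughly towards the robot.
- cup2_loop (a point): Centre of the opening of the red cup's handle: 43 mm from the axis on the cup's +y, 57 mm above its underside. The opening is 26 mm wide (radially, y) by 38 mm high (z); one passes through it along the cup's x. Axes as the cup's.
- cup3: Green enamelled cup, 61 mm in diameter, 85 mm tall, wall 3 mm, 0.13 kg; may be absent (None). Origin: centre of underside, z up its axis. The strap handle stands out on its +y: strap 10 mm wide (along x), 4 mm thick, outer face 60 mm from the axis, from 34 to 80 mm above the underside. Starts upright on the fixed dark grey drying mat (235 x 560 mm, 1 mm thick), handle roughly towards the robot.
- cup3_loop (a point): Centre of the opening of the green cup's handle: 43 mm from the axis on the cup's +y, 57 mm above its underside. The opening is 26 mm wide (radially, y) by 38 mm high (z); one passes through it along the cup's x. Axes as the cup's.
- hook0 (a point): Seat of hook 0 (0 to 3 along the rail's +y, 100 mm apart): middle of its 40 mm level part, on the rod's centre line, 220 mm above the counter. Axes as the rail's. The hook, a black 7 mm rod, comes from the bar (85 mm behind, +x, and 12 mm higher), points to -x, and turns up at 45 degrees 20 mm before the seat; the red 9 mm tip is 38 mm before and 18 mm above the seat.
- hook1 (a point): Seat of hook 1 (0 to 3 along the rail's +y, 100 mm apart): middle of its 40 mm level part, on the rod's centre line, 220 mm above the counter. Axes as the rail's. The hook, a black 7 mm rod, comes from the bar (85 mm behind, +x, and 12 mm higher), points to -x, and turns up at 45 degrees 20 mm before the seat; the red 9 mm tip is 38 mm before and 18 mm above the seat.
- hook2 (a point): Seat of hook 2 (0 to 3 along the rail's +y, 100 mm apart): middle of its 40 mm level part, on the rod's centre line, 220 mm above the counter. Axes as the rail's. The hook, a black 7 mm rod, comes from the bar (85 mm behind, +x, and 12 mm higher), points to -x, and turns up at 45 degrees 20 mm before the seat; the red 9 mm tip is 38 mm before and 18 mm above the seat.
- hook3 (a point): Seat of hook 3 (0 to 3 along the rail's +y, 100 mm apart): middle of its 40 mm level part, on the rod's centre line, 220 mm above the counter. Axes as the rail's. The hook, a black 7 mm rod, comes from the bar (85 mm behind, +x, and 12 mm higher), points to -x, and turns up at 45 degrees 20 mm before the seat; the red 9 mm tip is 38 mm before and 18 mm above the seat.
- cup_rail: Fixed black steel cup rail: 14 mm bar along its y, 232 mm up, on posts at y = +-200 mm, 10 mm brace at 60 mm; four hooks at y = -150, -50, 50, 150 mm pointing to -x (to the robot). Origin on the counter below the bar's middle. Nothing is higher than the bar. A cup let go on a hook swings down and hangs aslant below it, the rod in the upper outer corner of its handle.
- gas_cock (a joint): Turn of the yellow gas lever (rad): 0 = open, lever along the pipe, tip towards the robot (the pipe's -x); 1.571 = shut, lever square across the pipe against its stop, tip to the pipe's -y, away from the cups. Grows counter-clockwise seen from above. Starts at 0 to 0.25. Stays where it is left; takes about 0.2 N m to move.
- cock_axis (a point): Point on the gas lever's vertical axis, at mid-thickness of the lever, 84 mm above the counter. Axes fixed to the pipe: x along it, z up. The copper pipe below (20 mm thick, 95 mm either side along x) has its top at 55 mm, the brass valve body (28 mm either side) at 62 mm.
- cock_tip (a point): Point at the gas lever's end, 105 mm from its axis, at mid-thickness. The lever is a straight level bar, 16 mm wide, 8 mm thick, with a round end of 8 mm radius. Axes turn with the lever, which runs from the axis to their -x.
- fan_switch (a joint): Tilt of the extractor fan's red rocker (rad): 0 = on (far end down, near end standing up), 0.40 = off (near end pressed down to its stop). Stays where it is left; takes about 2 N on its near end.
- switch_off_end (a point): Point to press on the rocker's near (off, white ring) end, on its surface, 20 mm from the pivot line; goes down about 8 mm. The rocker, 54 by 28 mm, sits on a fixed grey control box, 130 by 110 mm, whose top slopes down to the robot by 0.30 rad and is nowhere higher than 85 mm. Site axes: x along the rocker towards its far end, y along the pivot.
- sugar_tin: Cream sugar tin, 54 mm in diameter, 78 mm tall, standing among the cups; not part of the job. Origin: underside.
- whisk: Whisk with red silicone tips, about 270 mm long, 50 mm high; not part of the job. Origin: underside.
- mwiko: Flat wooden mwiko (stirring paddle), 300 mm long, 12 mm thick, laid crosswise under the hooks; not part of the job. Origin: underside.
- tea_caddy: Green-labelled tea caddy, 76 mm in diameter, 110 mm tall; not part of the job. Origin: underside.
There are look-alikes about, which are no part of the job. Of the things that look like the cup2, the smaller one is meant.

How it is judged:
On the way, in this order (a step that is already met when the one before it is completed fails the run):
1. the gas cock is shut (value of joint gas_cock above 1.45 rad), for 0.2 s.
2. every cup hangs by its handle on a hook of its own, let go and still (((x of cup0_loop in the frame of hook0 between -0.035 and 0.045 m and y of cup0_loop in the frame of hook0 between -0.019 and 0.019 m and z of cup0_loop in the frame of hook0 between -0.028 and 0 m) or (x of cup0_loop in the frame of hook1 between -0.035 and 0.045 m and y of cup0_loop in the frame of hook1 between -0.019 and 0.019 m and z of cup0_loop in the frame of hook1 between -0.028 and 0 m) or (x of cup0_loop in the frame of hook2 between -0.035 and 0.045 m and y of cup0_loop in the frame of hook2 between -0.019 and 0.019 m and z of cup0_loop in the frame of hook2 between -0.028 and 0 m) or (x of cup0_loop in the frame of hook3 between -0.035 and 0.045 m and y of cup0_loop in the frame of hook3 between -0.019 and 0.019 m and z of cup0_loop in the frame of hook3 between -0.028 and 0 m)) and contact force between each of cup0, cup1, cup2, cup3 and cup_rail above 0.25 N and linear speed of each of cup0, cup1, cup2, cup3 below 0.08 m/s and contact force between each of cup0, cup1, cup2, cup3 and the fingers below 0.1 N and ((x of cup1_loop in the frame of hook0 between -0.035 and 0.045 m and y of cup1_loop in the frame of hook0 between -0.019 and 0.019 m and z of cup1_loop in the frame of hook0 between -0.028 and 0 m) or (x of cup1_loop in the frame of hook1 between -0.035 and 0.045 m and y of cup1_loop in the frame of hook1 between -0.019 and 0.019 m and z of cup1_loop in the frame of hook1 between -0.028 and 0 m) or (x of cup1_loop in the frame of hook2 between -0.035 and 0.045 m and y of cup1_loop in the frame of hook2 between -0.019 and 0.019 m and z of cup1_loop in the frame of hook2 between -0.028 and 0 m) or (x of cup1_loop in the frame of hook3 between -0.035 and 0.045 m and y of cup1_loop in the frame of hook3 between -0.019 and 0.019 m and z of cup1_loop in the frame of hook3 between -0.028 and 0 m)) and ((x of cup2_loop in the frame of hook0 between -0.035 and 0.045 m and y of cup2_loop in the frame of hook0 between -0.019 and 0.019 m and z of cup2_loop in the frame of hook0 between -0.028 and 0 m) or (x of cup2_loop in the frame of hook1 between -0.035 and 0.045 m and y of cup2_loop in the frame of hook1 between -0.019 and 0.019 m and z of cup2_loop in the frame of hook1 between -0.028 and 0 m) or (x of cup2_loop in the frame of hook2 between -0.035 and 0.045 m and y of cup2_loop in the frame of hook2 between -0.019 and 0.019 m and z of cup2_loop in the frame of hook2 between -0.028 and 0 m) or (x of cup2_loop in the frame of hook3 between -0.035 and 0.045 m and y of cup2_loop in the frame of hook3 between -0.019 and 0.019 m and z of cup2_loop in the frame of hook3 between -0.028 and 0 m)) and ((x of cup3_loop in the frame of hook0 between -0.035 and 0.045 m and y of cup3_loop in the frame of hook0 between -0.019 and 0.019 m and z of cup3_loop in the frame of hook0 between -0.028 and 0 m) or (x of cup3_loop in the frame of hook1 between -0.035 and 0.045 m and y of cup3_loop in the frame of hook1 between -0.019 and 0.019 m and z of cup3_loop in the frame of hook1 between -0.028 and 0 m) or (x of cup3_loop in the frame of hook2 between -0.035 and 0.045 m and y of cup3_loop in the frame of hook2 between -0.019 and 0.019 m and z of cup3_loop in the frame of hook2 between -0.028 and 0 m) or (x of cup3_loop in the frame of hook3 between -0.035 and 0.045 m and y of cup3_loop in the frame of hook3 between -0.019 and 0.019 m and z of cup3_loop in the frame of hook3 between -0.028 and 0 m)) and distance between cup0_loop and cup1_loop above 0.06 m and distance between each of cup0_loop, cup1_loop and cup2_loop above 0.06 m and distance between each of cup0_loop, cup1_loop, cup2_loop and cup3_loop above 0.06 m), for 0.3 s.
3. the extractor fan is switched off (value of joint fan_switch above 0.33 rad), for 0.2 s.
At the end, for the whole second after the job is handed in: Gas cock beyond 1.45 rad, fan rocker beyond 0.33 rad; every cup hangs still, let go, alone on a hook: the centre of its handle opening within 19 mm sideways of the rod, 0 to 28 mm below it, from 35 mm before to 45 mm behind the seat (all of step 2 and value of joint gas_cock above 1.45 rad and value of joint fan_switch above 0.33 rad); the robot touches nothing.
It fails at once if something that is not part of the job (sugar tin, tea caddy, whisk, mwiko) is moved more than 40 mm (distance of any of sugar_tin, whisk, mwiko, tea_caddy from where it was at the start of the episode above 0.04 m).
Of cup0, cup1, cup2, cup3 only 3 to 4 are there at a start; the rules pass over those that are not, and their reading is None.
At some moment in a run one of cup0, cup1, cup2, cup3 may be knocked a few centimetres aside while the robot is not near it.
It also fails if it takes over 210 s, if anything falls off the work surface, if the arm or the gripper's body presses on something with over 40 N, if the wrist force passes 120 N, or if a joint passes its speed limit or range.

### The arm

A 7-joint arm with a two-finger parallel gripper is mounted at the origin on the work surface. World frame = base frame: x ahead of the robot, y to its left, z up, the work surface at z = 0. Lengths are in m, angles in rad, forces in N, time in s.
With the tool pointing down it reaches from about 0.4 to 0.85 m from the base axis. Payload 4.5 kg.
Tool frame: the origin (TCP) lies on the centre line of the jaws, within the pads' length; the fingertips stand 8 mm ahead of it and the grasp point (between the pads) lies 11 mm behind it; z points along the fingers, y is the line along which they close (so a half turn about z gives the same grasp; the last joint's range is limited). The gripper opens to 88 mm and grips with 3 to 60 N. Pads are 18 mm wide; open, the fingers measure 123 mm over their backs; the gripper's body (75 mm by 187 mm) begins 45 mm behind the grasp point.
Start: joints at [1.246, 0.689, -0.195, 1.565, 0.157, 0.902, -0.215], TCP at [0.219, -0.585, 0.247] pointing down, gripper open.
Joint ranges: [-3.01, 3.01], [-0.46, 2.08], [-1.47, 1.51], [0.13, 2.56], [-1, 4.14], [0.04, 2.09], [-2.66, 2.66]. Speed limits (rad/s): [2.57, 2.57, 3.14, 3.14, 3.14, 3.14, 3.14].

### API

Orientations are given as a rotation vector (axis times angle).
In Python, from bench import robot gives the robot as it stands. The module is installed in compiled form; this text tells all that it offers.
- The arm moves only by the tool step_arm, never from a script. Its arguments are lists of equal length, an entry for each row: "hand": the opening, from -1 (shut) to 1 (fully open); "linear": the shift along the tool's x, y, z scaled (see below), a list of three; "twist": the turn, a rotation vector about the tool's x, y, z scaled (see below), a list of three. A call has 1 to 5 rows; each row shifts and turns the commanded pose from where the row before left it, along the tool's axes as they then stand; what a row does not reach is not made up. The controller multiplies each number of a shift by 40 mm and each number of a turn by 0.15 rad. A row lasts 1/8 s, in which the tool goes at most 62.5 mm and 10.7 degrees, less where a joint would pass 70% of its speed; a pose out of reach is approached as far as the arm can. A call with a number of a shift or a turn outside -1 to 1 is refused whole. A call with a gripper value outside its range is refused whole. The fingers move at their own pace and stop on an object; "squeeze" is the grip in N (left out, the last holds). Time passes only in rows, so rows that do not move let the fingers close. It gives the time, the measured TCP pose, the force, the opening and the grip force at its end, in the units of the state.
- robot.state(): the state, without advancing time (a new reading comes with each control period).
- robot.camera(name): name is "scene" or "top" or "wrist"; returns a dict with "image" (480x640x3 uint8, blue, green, red), "range_z" (480x640 float32, m along the optical axis (not along the pixel's ray), 0 where there is no reading), "mtx" (3x3 intrinsics, pixels), "R" (3x3) and "t" (3): a world point X has camera coordinates R X + t. Camera axes: x right, y down, z forward; pixel columns grow to the right and rows downward; lengths in m; the calibration is good to about 2 mm. The wrist camera is an equidistant fisheye: a pixel r from the principal point sees the ray r / f radians off the axis. A picture is of the moment at which its call begins.
- robot.hand_in(): hands the job in; it is judged then, once.
Trained networks look in a picture, given as the dict that the camera call returned (one of the last four; its "shot" number tells which), for a name from the list of things; names that differ only in an ending like _2 or _b are one class to them, and where a whole thing is asked for, a point or a joint stands for the part that bears it (a point fixed in the world has none). Each returns a list of dicts, best first, with "conf" (0 to 1); they miss things now and then, are a little off and sometimes report something else, mostly with a low value. They report only what shows in the picture. A call takes as long as a camera call. They do not tell look-alikes from the thing itself.
- robot.boxes_of(picture, name): "location" ([column, row] as shares, 0 to 1, of the picture: columns of its width, rows of its height, amid what is visible of it).
- robot.trace(picture, name): "mask" (480x640 bool, what is visible of it) and "location" ([column, row] as shares, 0 to 1, of the picture: columns of its width, rows of its height, amid what is visible of it).
The state is a dict: "time_s": time; "qpos": joint angles; "joint_velocities": joint speeds; "joint_torque": joint torques, N m; "position": TCP position; "eef_rot": TCP orientation; "ft_force": force on the tool from outside, world axes, zero at the start; "wrist_torque": the same for the moment, N m; "gripper_width": opening from 0.0 (shut) to 1.0 (fully open); "gripper_force": force on a finger pad.
Only numpy, scipy, OpenCV 4.12 (cv2) and the standard library are available. Lean on these libraries where they do the work, as an engineer would, in place of code of your own. Each camera call takes 0.05 s, during which the arm holds its last target. There are 200 camera calls.

## Working session

There is one attempt and no reset: what is moved stays moved. The work goes in short steps, Python scripts to look and compute and a tool call to move; the robot and the scene stay as the last step left them, time stands still between calls to the robot, and variables do not carry over. Pictures are saved under pics/ and viewed, at most 14 in all, crops included, and the job is handed in when it is done.

Besides the shell and the picture viewer there is one more tool, called after "Call:" in YAML: its name, and indented under it one key for each argument. step_arm: Moves the arm, as the interface text tells. Shifts and turns lie within -1 to 1; 1 stands for 40 mm of shift or 0.15 rad of turn. Its arguments: {"type":"object","properties":{"hand":{"type":"array"},"linear":{"type":"array"},"twist":{"type":"array"},"squeeze":{"type":"number"}},"required":["hand","linear","twist"]}

```bash
mkdir -p pics
cat > h.py <<'E'
import numpy as np, cv2
from scipy.spatial.transform import Rotation as Rot
from bench import robot
def cloud(p):
    z=p["range_z"].astype(float);K=p["mtx"];v,u=np.mgrid[0:480,0:640]
    c=np.stack([(u-K[0,2])/K[0,0]*z,(v-K[1,2])/K[1,1]*z,z],-1)
    w=(c-p["t"])@p["R"]; w[z<=0]=np.nan
    return w
def proj(p,X):
    c=np.asarray(X)@p["R"].T+p["t"];K=p["mtx"];return c[...,:2]/c[...,2:]*[K[0,0],K[1,1]]+[K[0,2],K[1,2]]
E
python3 - <<'E'
from h import *
print(robot.state())
for n in ["scene","top"]:
    p=robot.camera(n);cv2.imwrite(f"pics/{n}0.png",p["image"]);w=cloud(p)
    print(n,"cam at",-p["R"].T@p["t"],p["mtx"][0,0])
    for o in ["cup0","cup1","cup2","cup3","gas_cock","fan_switch","cup_rail","sugar_tin","whisk","mwiko","tea_caddy"]:
        for d in robot.trace(p,o)[:4]:
            if d["conf"]<.2: continue
            q=w[d["mask"]];q=q[~np.isnan(q[:,0])]
            print(o,round(d["conf"],2),(np.array(d["location"])*[640,480]).round(),len(q),np.median(q,0).round(3) if len(q) else 0,np.percentile(q,[2,98],axis=0).round(3).tolist() if len(q) else 0)
E
```

```text
{'time_s': 0.0, 'qpos': array([ 1.24579481,  0.68999008, -0.19448027,  1.56633769,  0.15726164,
        0.90247268, -0.2151075 ]), 'joint_velocities': array([ 0.00012943,  0.00129377,  0.00155736, -0.00018286,  0.00133614,
        0.00080632, -0.00071439]), 'joint_torque': array([ 2.73914375e-04, -5.27560437e+01, -1.26657531e+00, -1.53428257e+01,
       -5.25708916e-02,  6.58605990e-03,  1.61729026e-04]), 'position': array([ 0.21920327, -0.58464677,  0.24590703]), 'eef_rot': array([-3.08942505e+00, -5.60310776e-01,  6.94142181e-04]), 'ft_force': array([-0.70949675,  0.6186418 ,  0.01410967]), 'wrist_torque': array([ 0.05650732,  0.01169579, -0.0638126 ]), 'gripper_force': 0.0, 'gripper_width': 0.998799478747146}
scene cam at [ 0.96054929 -0.78678646  1.26996785] 533.8067418004465
cup0 0.95 [303. 214.] 589 [0.419 0.118 0.055] [[0.378, 0.1, 0.009], [0.449, 0.163, 0.087]]
cup0 0.9 [339. 197.] 575 [0.487 0.226 0.058] [[0.436, 0.206, 0.009], [0.517, 0.268, 0.087]]
cup0 0.66 [311. 142.] 985 [0.288 0.378 0.08 ] [[0.24, 0.355, 0.009], [0.325, 0.442, 0.12]]
cup1 0.95 [303. 214.] 589 [0.419 0.
[... 3720 characters left out ...]
 -0.336, 0.1]]
sugar_tin 0.31 [291. 172.] 1922 [0.731 0.054 0.063] [[0.652, -0.176, -0.005], [0.792, 0.271, 0.245]]
sugar_tin 0.24 [414. 243.] 650 [ 0.497 -0.345  0.055] [[0.41, -0.372, -0.004], [0.62, -0.319, 0.096]]
whisk 0.85 [151. 286.] 404 [0.361 0.534 0.025] [[0.247, 0.488, -0.009], [0.491, 0.549, 0.048]]
whisk 0.66 [295. 174.] 2166 [0.729 0.037 0.065] [[0.628, -0.175, -0.005], [0.79, 0.271, 0.245]]
mwiko 0.67 [295. 204.] 855 [0.635 0.038 0.01 ] [[0.609, -0.157, -0.002], [0.666, 0.121, 0.026]]
mwiko 0.44 [238. 249.] 360 [0.484 0.242 0.022] [[0.434, 0.207, -0.006], [0.512, 0.264, 0.09]]
tea_caddy 0.72 [468. 264.] 553 [ 0.408 -0.511  0.106] [[0.376, -0.551, 0.011], [0.445, -0.484, 0.12]]
```

View pics/scene0.png

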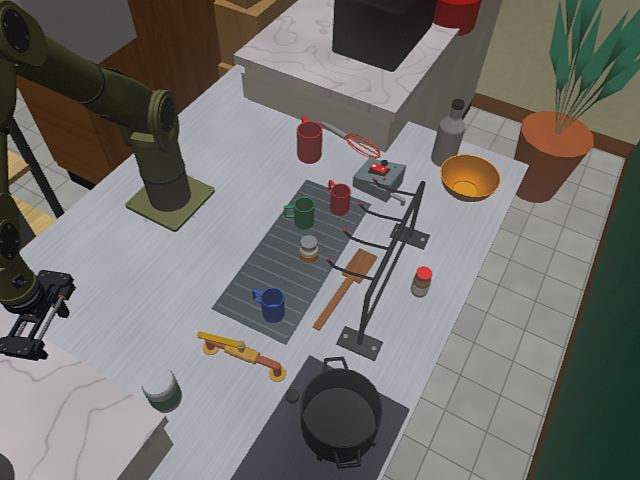

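View pics/top0.png

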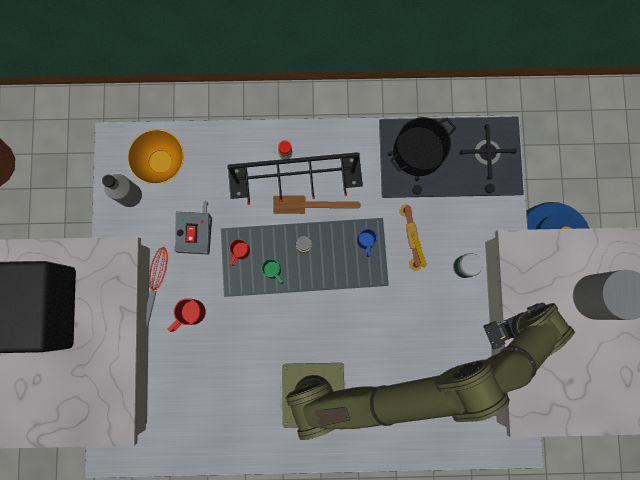

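The scene picture shows green (303,214), small red (339,197) and blue (271,304) cups on the mat. There is also a larger red look-alike at (309,141), the sugar tin at (308,250), the yellow cock at (220,343) and the rocker at (380,168). The top picture agrees and shows no white cup.

```bash
cat >> h.py <<'E'
from scipy.optimize import least_squares
HUE={"red":((0,8),(172,180)),"green":((55,95),),"blue":((105,130),)}
def hmask(img,name):
    h=cv2.cvtColor(img,cv2.COLOR_BGR2HSV);m=np.zeros(img.shape[:2],bool)
    for a,b in HUE[name]: m|=(h[...,0]>=a)&(h[...,0]<=b)
    return m&(h[...,1]>90)&(h[...,2]>40)
def ray_at_z(p,uv,z):
    K=p["mtx"];c=-p["R"].T@p["t"]
    d=np.c_[(uv-[K[0,2],K[1,2]])/[K[0,0],K[1,1]],np.ones(len(uv))]@p["R"]
    return c+d*((z-c[2])/d[:,2])[:,None]
def cup_fit(ps,name,c0):
    """cup axis xy and handle angle, from coloured cloud points around c0"""
    P=[]
    for p in ps:
        w=cloud(p);m=hmask(p["image"],name)&(np.hypot(w[...,0]-c0[0],w[...,1]-c0[1])<.085)&(w[...,2]>.02)&(w[...,2]<.1)
        P.append(w[m])
    P=np.vstack(P)
    # model: axis c, handle angle a: cylinder shell radius 30.5 (or inside 27.5), strap plane for points beyond
    def res(s):
        d=P[:,:2]-s[:2];r=np.hypot(*d.T);u=np.array([np.cos(s[2]),np.sin(s[2])])
        al=d@u;ac=d@[-u[1],u[0]]
        cyl=np.minimum(np.abs(r-.0305),np.abs(r-.0275))
        h=np.hypot(np.maximum(np.abs(ac)-.004,0),np.maximum(np.maximum(.03-al,al-.06),0))
        return np.minimum(np.minimum(cyl,h),.015)
    best=min((least_squares(res,[*c0,a],loss="soft_l1",f_scale=.003,x_scale=[.01,.01,.2]) for a in np.arange(-3.1,3.1,.4)),key=lambda s:s.cost)
    return best.x,len(P),np.mean(best.fun)
def cups(ps,c={"green":(.42,.13),"red":(.484,.24),"blue":(.51,-.19)}):
    for n,c0 in c.items():
        x,k,e=cup_fit(ps,n,c0);print(n,x[:2].round(4),"handle deg",round(np.degrees(x[2])%360,1),k,"err",e.round(4))
E
python3 - <<'E'
from h import *
s=robot.camera("scene");t=robot.camera("top")
cups([s]);cups([t]);cups([s,t])
for n,p in (("s",s),("t",t)):
    h=cv2.cvtColor(p["image"],cv2.COLOR_BGR2HSV);w=cloud(p)
    y=(h[...,0]>18)&(h[...,0]<32)&(h[...,1]>120)&(w[...,2]>.075)&(w[...,2]<.1)&(abs(w[...,1]+.36)<.12)&(abs(w[...,0]-.47)<.15)
    q=w[y]; 
    uv=np.argwhere(y)[:,::-1].astype(float); g=ray_at_z(p,uv,.088)
    box=cv2.minAreaRect(g[:,:2].astype(np.float32));print(n,"lever",len(q),np.round(cv2.boxPoints(box),4).tolist(),np.median(q[:,2]))
    r=hmask(p["image"],"red")
    # hook tips: red, near z .238
    m=(r&(w[...,2]>.2)&(w[...,2]<.27)&(w[...,0]>.55)).astype(np.uint8)
    k,l,st,ce=cv2.connectedComponentsWithStats(m)
    for i in range(1,k):
        if st[i,4]>1: print(n,"tip",st[i,4],ray_at_z(p,ce[i:i+1],.238)[0].round(4))
    b=(w[...,2]>.215)&(w[...,2]<.26)&(w[...,0]>.68)&(w[...,0]<.85)&(abs(w[...,1]-.05)<.4)
    uv=np.argwhere(b)[:,::-1].astype(float);g=ray_at_z(p,uv,.235)
    f=cv2.fitLine(g[:,:2].astype(np.float32),cv2.DIST_HUBER,0,.01,.01).ravel();print(n,"bar",len(g),f,g.min(0),g.max(0))
    m=(r&(abs(w[...,0]-.54)<.06)&(abs(w[...,1]-.39)<.05)&(w[...,2]>.04));print(n,"rocker",np.percentile(w[m],[2,50,98],axis=0).round(4).tolist())
E
```

```text
green [0.4187 0.1311] handle deg 216.2 123 err 0.0008
red [0.4877 0.2363] handle deg 153.8 524 err 0.001
blue [ 0.5137 -0.1907] handle deg 182.9 639 err 0.0007
green [0.4132 0.1321] handle deg 218.8 114 err 0.0005
red [0.4836 0.2367] handle deg 154.0 198 err 0.0006
blue [ 0.5096 -0.1903] handle deg 182.8 181 err 0.0005
green [0.4165 0.131 ] handle deg 216.7 237 err 0.0008
red [0.4856 0.2356] handle deg 153.1 722 err 0.0011
blue [ 0.512  -0.1908] handle deg 182.4 820 err 0.0009
s lever 285 [[0.4106999933719635, -0.3662000000476837], [0.4171000123023987, -0.3880000114440918], [0.5364000201225281, -0.353300005197525], [0.5299999713897705, -0.33149999380111694]] 0.08795624130295294
s tip 3 [0.5408 1.24   0.238 ]
s tip 18 [0.5567 1.1608 0.238 ]
s tip 7 [0.605  0.1887 0.238 ]
s tip 7 [0.6128 0.0894 0.238 ]
s tip 9 [ 0.6199 -0.0111  0.238 ]
s tip 8 [ 0.6279 -0.1103  0.238 ]
s bar 992 [ 0.04339198 -0.9990581   0.7413099  -0.00519315] [ 0.68235686 -0.16816314  0.235     ] [0.76512189 0.25297263 0.235     ]
s rocker [[0.5076, 0.3571, 0.055], [0.5409, 0.3891, 0.0753], [0.5773, 0.4177, 0.0818]]
t lever 165 [[0.4059999883174896, -0.36010000109672546], [0.41100001335144043, -0.3804999887943268], [0.5288000106811523, -0.3517000079154968], [0.5238000154495239, -0.3314000070095062]] 0.08690604153407896
t tip 7 [ 0.6251 -0.1117  0.238 ]
t tip 5 [ 0.6176 -0.0122  0.238 ]
t tip 6 [0.6101 0.0879 0.238 ]
t tip 7 [0.6026 0.1868 0.238 ]
t bar 738 [ 0.07603721 -0.997105    0.7333679   0.05333764] [ 0.67800324 -0.15801733  0.235     ] [0.75798133 0.25227881 0.235     ]
t rocker [[0.5087, 0.3566, 0.0542], [0.538, 0.392, 0.0751], [0.5754, 0.4088, 0.0866]]
```

```bash
cat >> h.py <<'E'
import json
def pose():
    s=robot.state();return np.array(s["position"]),Rot.from_rotvec(s["eef_rot"])
def down(yaw_y):
    """tool pointing down with tool y at angle yaw_y (deg) or the half turn of it"""
    a=np.radians(yaw_y);y=np.array([np.cos(a),np.sin(a),0]);z=np.array([0,0,-1.]);return Rot.from_matrix(np.c_[np.cross(y,z),y,z])
def plan(wps,hand,step=.036,ang=.14):
    """wps: list of (xyz, Rot or None); prints rows in tool axes, scaled, in calls of 5"""
    p,R=pose();L=[];T=[]
    for X,Q in wps:
        Q=Q or R;X=np.array(X,float)
        n=max(1,int(np.ceil(max(np.linalg.norm(X-p)/step,(R.inv()*Q).magnitude()/ang))))
        p0,rv=p.copy(),(Q*R.inv()).as_rotvec();R0=R
        for i in range(1,n+1):
            l=np.round(R.inv().apply(p0+(X-p0)*i/n-p)/.04,2)
            w=np.round((R.inv()*(Rot.from_rotvec(rv*i/n)*R0)).as_rotvec()/.15,2)
            p=p+R.apply(l*.04);R=R*Rot.from_rotvec(w*.15);L.append((l+0).tolist());T.append((w+0).tolist())
    for i in range(0,len(L),5): print('linear',json.dumps(L[i:i+5]),'twist',json.dumps(T[i:i+5]),len(L[i:i+5]))
def best_yaw(yaw):
    """the equivalent of closing-line angle nearest the present tool y"""
    y=pose()[1].as_matrix()[:2,1];c=np.degrees(np.arctan2(y[1],y[0]));return c+(yaw-c+90)%180-90
E
python3 - <<'E'
from h import *
p,R=pose();M=R.as_matrix();ax=np.array([.5125,-.3467]);r=.08
def pt(th,gap):
    th=np.radians(th);u=np.array([np.cos(th),np.sin(th)]);n=np.array([-u[1],u[0]])
    h=.0175*abs(n@M[:2,1])+.009*abs(n@M[:2,0])+.008
    return ax+r*u-(h+gap)*n
a=pt(194.9,.025);print(a)
D=down(-70)
plan([([*a,.2],D),([*a,.076],D)],-1)
E
```

```text
[ 0.4219984  -0.31769325]
linear [[0.71, -0.45, 0.12], [0.71, -0.45, 0.11], [0.7, -0.45, 0.12], [0.71, -0.45, 0.12], [0.71, -0.45, 0.11]] twist [[0.0, 0.0, 0.01], [0.0, 0.0, 0.0], [0.0, 0.0, 0.01], [0.0, 0.0, 0.01], [0.0, 0.0, 0.0]] 5
linear [[0.71, -0.45, 0.12], [0.7, -0.45, 0.12], [0.71, -0.46, 0.11], [0.7, -0.45, 0.12], [0.71, -0.46, 0.12]] twist [[0.0, 0.0, 0.01], [0.0, 0.0, 0.01], [0.0, 0.0, 0.0], [0.0, 0.0, 0.01], [0.0, 0.0, 0.01]] 5
linear [[0.0, 0.0, 0.77], [0.0, 0.0, 0.78], [0.0, 0.0, 0.77], [0.0, 0.0, 0.78]] twist [[0.0, 0.0, 0.0], [0.0, 0.0, 0.0], [0.0, 0.0, 0.0], [0.0, 0.0, 0.0]] 4
```

Call:
step_arm:
  hand: [-1,-1,-1,-1,-1]
  linear:
    - [0.71,-0.45,0.12]
    - [0.71,-0.45,0.11]
    - [0.7,-0.45,0.12]
    - [0.71,-0.45,0.12]
    - [0.71,-0.45,0.11]
  twist:
    - [0,0,0]
    - [0,0,0]
    - [0,0,0.01]
    - [0,0,0.01]
    - [0,0,0]
  squeeze: 20

```text
time_s: 1.92
position: [0.3213, -0.4505, 0.2235]
eef_rot: [3.092, 0.556, 0.0]
ft_force: [-0.2, 0.8, -0.7]
gripper_width: 0.455
gripper_force: 0.0
```

Call:
step_arm:
  hand: [-1,-1,-1,-1,-1]
  linear:
    - [0.71,-0.45,0.12]
    - [0.7,-0.45,0.12]
    - [0.71,-0.46,0.11]
    - [0.7,-0.45,0.12]
    - [0.71,-0.46,0.12]
  twist:
    - [0,0,0.01]
    - [0,0,0.01]
    - [0,0,0]
    - [0,0,0.01]
    - [0,0,0.01]

```text
time_s: 2.55
position: [0.4224, -0.3165, 0.1999]
eef_rot: [3.093, 0.546, 0.001]
ft_force: [0.6, -0.3, 0.1]
gripper_width: 0.007
gripper_force: 0.0
```

Run:
```python
from h import *
s=robot.state();print(s["time_s"],s["position"],s["eef_rot"],s["gripper_width"],s["qpos"].round(2))
w=robot.camera("wrist");cv2.imwrite("pics/w0.png",w["image"]);print(w["mtx"],w["R"].round(3),-w["R"].T@w["t"])
```

```text
2.55 [ 0.42244931 -0.31647095  0.19993359] [3.09322920e+00 5.46497734e-01 7.14559647e-04] 0.006874243762680974 [ 0.64  0.63 -0.13  1.91  0.14  0.61 -0.8 ]
[[371.64829954   0.         315.97189023]
 [  0.         371.64829954 237.9100783 ]
 [  0.           0.           1.        ]] [[ 0.342 -0.94   0.   ]
 [-0.907 -0.33   0.261]
 [-0.245 -0.089 -0.965]] [ 0.48508655 -0.29399674  0.33838475]
```

View pics/w0.png

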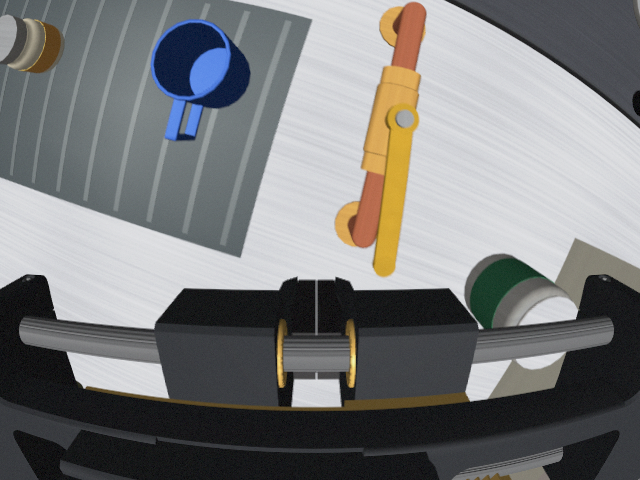

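The wrist view shows the gripper shut, the lever axis knob at (404,119), the lever tip at (384,268), and the pipe from (410,15) to (360,235).

```bash
cat >> h.py <<'E'
def wray(p,uv,z):
    K=p["mtx"];d=(np.atleast_2d(uv)-[K[0,2],K[1,2]])/K[0,0];r=np.linalg.norm(d,axis=1,keepdims=True)
    c=np.c_[d/np.maximum(r,1e-9)*np.sin(r),np.cos(r)]@p["R"];o=-p["R"].T@p["t"]
    return o+c*((z-o[2])/c[:,2])[:,None]
def wcloud(p):
    K=p["mtx"];v,u=np.mgrid[0:480,0:640];d=np.stack([u-K[0,2],v-K[1,2]],-1)/K[0,0];r=np.linalg.norm(d,axis=-1,keepdims=True)
    z=p["range_z"].astype(float)[...,None];c=np.concatenate([d/np.maximum(r,1e-9)*np.tan(r),np.ones_like(r)],-1)*z
    w=(c-p["t"])@p["R"];w[z[...,0]<=0]=np.nan;return w
E
python3 - <<'E'
from h import *
w=robot.camera("wrist");W=wcloud(w)
for uv in [(404,119),(384,268),(391,200)]:
    print(uv,W[uv[1],uv[0]].round(4),wray(w,uv,.088).round(4))
print("pipe",wray(w,[(410,15),(363,235)],.055).round(3))
tip=wray(w,(384,276),.086)[0,:2];ax=wray(w,(404,119),.092)[0,:2];print("len",np.linalg.norm(tip-ax))
M=pose()[1].as_matrix();r=.08;d=tip-ax;th0=np.degrees(np.arctan2(d[1],d[0]))%360;print("ax",ax,"th",th0)
def pt(th,gap):
    th=np.radians(th);u=np.array([np.cos(th),np.sin(th)]);n=np.array([-u[1],u[0]])
    return ax+r*u-(.0175*abs(n@M[:2,1])+.009*abs(n@M[:2,0])+.008+gap)*n
a=pt(th0,.02)
plan([([*a,.2],None),([*a,.076],None)]+[([*pt(t,-.002),.076],None) for t in np.linspace(th0,th0+75,6)],-1,step=.03)
E
```

```text
(404, 119) [ 0.5242 -0.3383  0.0869] [[ 0.524  -0.3381  0.088 ]]
(384, 268) [ 0.4216 -0.3653  0.0879] [[ 0.4216 -0.3652  0.088 ]]
(391, 200) [ 0.4688 -0.3506  0.0873] [[ 0.4689 -0.3504  0.088 ]]
pipe [[ 0.611 -0.32   0.055]
 [ 0.432 -0.348  0.055]]
len 0.11251788771027885
ax [ 0.52346514 -0.3372673 ] th 196.04949317537213
linear [[0.2, 0.12, -0.01], [0.0, 0.0, 0.62], [0.0, 0.0, 0.62], [-0.01, 0.01, 0.62], [0.0, 0.0, 0.62]] twist [[0.0, 0.0, 0.0], [0.0, 0.0, 0.0], [0.0, 0.0, 0.0], [0.0, 0.0, 0.0], [0.0, 0.0, 0.0]] 5
linear [[0.0, 0.0, 0.62], [-0.04, 0.55, 0.0], [-0.14, 0.51, 0.0], [0.0, 0.53, 0.0], [0.16, 0.54, 0.0]] twist [[0.0, 0.0, 0.0], [0.0, 0.0, 0.0], [0.0, 0.0, 0.0], [0.0, 0.0, 0.0], [0.0, 0.0, 0.0]] 5
linear [[0.31, 0.49, 0.0], [0.47, 0.4, 0.0]] twist [[0.0, 0.0, 0.0], [0.0, 0.0, 0.0]] 2
```

Call:
step_arm:
  hand: [-1,-1,-1,-1,-1]
  linear:
    - [0.2,0.1,0]
    - [0,0,0.62]
    - [0,0,0.62]
    - [0,0,0.62]
    - [0,0,0.62]
  twist:
    - [0,0,0]
    - [0,0,0]
    - [0,0,0]
    - [0,0,0]
    - [0,0,0]

```text
time_s: 3.28
position: [0.4304, -0.3203, 0.1001]
eef_rot: [3.093, 0.543, 0.001]
ft_force: [-0.8, -0.9, 1.2]
gripper_width: 0.004
gripper_force: 0.0
```

Call:
step_arm:
  hand: [-1,-1,-1,-1,-1]
  linear:
    - [0,0,0.62]
    - [-0.04,0.55,0]
    - [-0.14,0.51,0]
    - [0,0.53,0]
    - [0.16,0.54,0]
  twist:
    - [0,0,0]
    - [0,0,0]
    - [0,0,0]
    - [0,0,0]
    - [0,0,0]

```text
time_s: 3.9
position: [0.4573, -0.3994, 0.0755]
eef_rot: [-3.092, -0.543, 0.004]
ft_force: [-1.1, 3.4, 0.4]
gripper_width: 0.005
gripper_force: 1.4
```

Call:
step_arm:
  hand: [-1,-1]
  linear:
    - [0.31,0.49,0]
    - [0.47,0.4,0]
  twist:
    - [0,0,0]
    - [0,0,0]

```text
time_s: 4.15
position: [0.498, -0.4231, 0.0754]
eef_rot: [-3.093, -0.541, 0.006]
ft_force: [-2.9, 2.4, -0.5]
gripper_width: 0.004
gripper_force: 1.3
```

Run:
```python
from h import *
w=robot.camera("wrist");cv2.imwrite("pics/w1.png",w["image"])
```

```text
(no output)
```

View pics/w1.png

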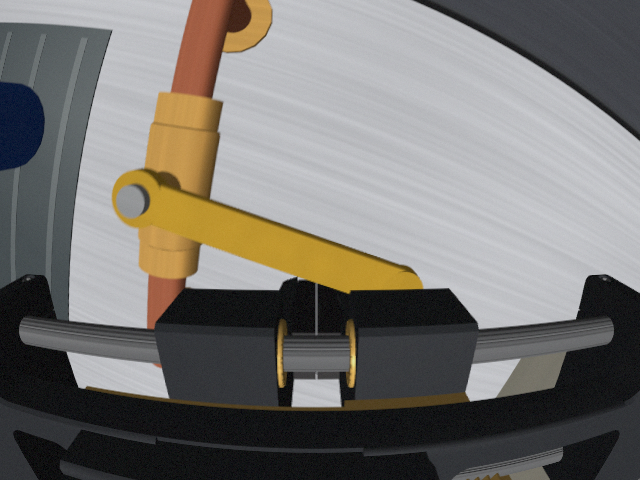

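The lever has gone most of the way; knob at (132,200), tip at (415,280). It needs some 15-20° more.

Call:
step_arm:
  hand: [-1,-1,-1,-1]
  linear:
    - [0.3,0.06,0]
    - [0.25,0.02,0]
    - [0.2,0,0]
    - [0.1,0,0]
  twist:
    - [0,0,0]
    - [0,0,0]
    - [0,0,0]
    - [0,0,0]

```text
time_s: 4.7
position: [0.5113, -0.4222, 0.0752]
eef_rot: [-3.096, -0.527, 0.06]
ft_force: [-38.1, -8.7, 20.4]
gripper_width: 0.004
gripper_force: 20.2
```

Call:
step_arm:
  hand: [-1,-1]
  linear:
    - [0.1,0,0]
    - [0,0,0]
  twist:
    - [0,0,0]
    - [0,0,0]

```text
time_s: 4.95
position: [0.5115, -0.4222, 0.0752]
eef_rot: [-3.096, -0.523, 0.069]
ft_force: [-40.0, -8.2, 22.1]
gripper_width: 0.005
gripper_force: 21.3
```

Run:
```python
from h import *
w=robot.camera("wrist");W=wcloud(w)
h=cv2.cvtColor(w["image"],cv2.COLOR_BGR2HSV)
y=(h[...,0]>20)&(h[...,0]<28)&(h[...,1]>150)&(W[...,2]>.08)&(W[...,2]<.095)
q=W[y][:,:2].astype(np.float32);f=cv2.fitLine(q,cv2.DIST_HUBER,0,.01,.01).ravel();print(len(q),"lever",np.degrees(np.arctan2(f[1],f[0])),q.min(0),q.max(0))
c=(h[...,0]<13)&(h[...,1]>110)&(W[...,2]>.045)&(W[...,2]<.058);q=W[c][:,:2].astype(np.float32);f=cv2.fitLine(q,cv2.DIST_HUBER,0,.01,.01).ravel();print(len(q),"pipe",np.degrees(np.arctan2(f[1],f[0])))
```

```text
11765 lever -81.07599 [ 0.50920194 -0.45522928] [ 0.5431905 -0.3333431]
5842 pipe 5.5669785
```

Run:
```python
from h import *
p,R=pose()
plan([(p+[-.07,0,0.0],down(-70)),([p[0]-.07,p[1],.22],down(-70)),([.45,-.19,.22],down(-88))],1)
```

```text
linear [[-0.83, -0.29, 0.04], [-0.82, -0.29, 0.02], [0.0, 0.0, -0.72], [0.0, 0.0, -0.73], [0.0, 0.0, -0.72]] twist [[-0.03, 0.14, -0.05], [-0.03, 0.15, -0.05], [0.0, 0.0, 0.0], [0.0, 0.0, 0.0], [0.0, 0.0, 0.0]] 5
linear [[0.0, 0.0, -0.73], [0.0, 0.0, -0.72], [0.31, -0.77, 0.0], [0.28, -0.78, 0.0], [0.24, -0.79, 0.0]] twist [[0.0, 0.0, 0.0], [0.0, 0.0, 0.0], [0.0, 0.0, 0.3], [0.0, 0.0, 0.3], [0.0, 0.0, 0.3]] 5
linear [[0.21, -0.81, 0.0], [0.17, -0.81, 0.0], [0.14, -0.82, 0.0], [0.09, -0.82, 0.0]] twist [[0.0, 0.0, 0.3], [0.0, 0.0, 0.3], [0.0, 0.0, 0.3], [0.0, 0.0, 0.3]] 4
```

Call:
step_arm:
  hand: [-1,-1,-1,-1,-1]
  linear:
    - [-0.9,-0.29,0]
    - [-0.9,-0.29,0]
    - [0,0,-0.72]
    - [0,0,-0.73]
    - [0,0,-0.72]
  twist:
    - [0,0,0]
    - [0,0,0]
    - [0,0,0]
    - [0,0,0]
    - [0,0,0]

```text
time_s: 5.62
position: [0.4618, -0.4142, 0.164]
eef_rot: [3.093, 0.546, 0.001]
ft_force: [0.4, 0.6, -0.5]
gripper_width: 0.002
gripper_force: 0.0
```

Call:
step_arm:
  hand: [1,1,1,1,1]
  linear:
    - [0,0,-0.73]
    - [0,0,-0.72]
    - [0.31,-0.77,0]
    - [0.28,-0.78,0]
    - [0.24,-0.79,0]
  twist:
    - [0,0,0]
    - [0,0,0]
    - [0,0,0.3]
    - [0,0,0.3]
    - [0,0,0.3]

```text
time_s: 6.25
position: [0.4655, -0.3138, 0.2212]
eef_rot: [3.123, 0.334, 0.002]
ft_force: [0.4, 0.2, -0.2]
gripper_width: 0.55
gripper_force: 0.0
```

Call:
step_arm:
  hand: [1,1,1,1]
  linear:
    - [0.21,-0.81,0]
    - [0.17,-0.81,0]
    - [0.14,-0.82,0]
    - [0.09,-0.82,0]
  twist:
    - [0,0,0.3]
    - [0,0,0.3]
    - [0,0,0.3]
    - [0,0,0.3]

```text
time_s: 6.75
position: [0.4705, -0.181, 0.2211]
eef_rot: [3.141, 0.052, 0.002]
ft_force: [0.1, 0.4, 0.7]
gripper_width: 0.993
gripper_force: 0.0
```

```bash
cat >> h.py <<'E'
def wcup(w,name,c0):
    W=wcloud(w);m=hmask(w["image"],name)&(np.hypot(W[...,0]-c0[0],W[...,1]-c0[1])<.1)&(W[...,2]>.02)&(W[...,2]<.1)
    P=W[m]
    def res(s):
        d=P[:,:2]-s[:2];r=np.hypot(*d.T);u=np.array([np.cos(s[2]),np.sin(s[2])]);al=d@u;ac=d@[-u[1],u[0]]
        cyl=np.minimum(np.abs(r-.0305),np.abs(r-.0275))
        h=np.hypot(np.maximum(np.abs(ac)-.005,0),np.maximum(np.maximum(.03-al,al-.06),0))
        return np.minimum(np.minimum(cyl,h),.015)
    b=min((least_squares(res,[*c0,a],loss="soft_l1",f_scale=.003,x_scale=[.01,.01,.2]) for a in np.arange(-3.1,3.1,.5)),key=lambda s:s.cost)
    d=P[:,:2]-b.x[:2];r=np.hypot(*d.T);print(name,b.x[:2].round(4),"handle",round(np.degrees(b.x[2])%360,1),len(P),"err",b.fun.mean().round(4),"ztop",np.percentile(P[:,2],98).round(4),"rmax",r.max().round(4))
    return b.x
E
python3 - <<'E'
from h import *
s=robot.state();print(s["position"],s["eef_rot"],s["qpos"].round(2),s["gripper_width"],s["ft_force"])
w=robot.camera("wrist");cv2.imwrite("pics/w2.png",w["image"])
wcup(w,"blue",(.512,-.191))
cups([robot.camera("scene"),robot.camera("top")])
E
```

```text
[ 0.47052605 -0.18095586  0.22111793] [3.14098464e+00 5.20637556e-02 2.35224960e-03] [ 0.3   0.57 -0.04  1.96  0.04  0.61 -1.3 ] 0.9929731508310585 [0.07662539 0.42159257 0.72394228]
blue [ 0.512  -0.1899] handle 182.8 2833 err 0.0004 ztop 0.0864 rmax 0.0603
green [0.4175 0.1301] handle deg 214.3 474 err 0.001
red [0.4857 0.2356] handle deg 153.4 723 err 0.0011
blue [ 0.514  -0.1902] handle deg 183.5 642 err 0.0007
```

View pics/w2.png

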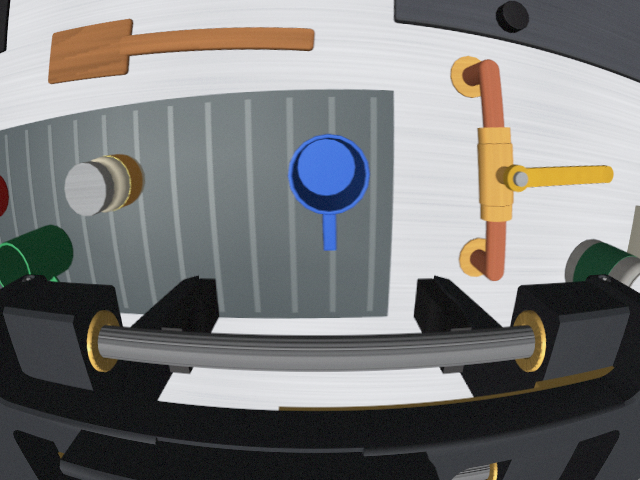

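The lever now lies square across the pipe, with knob at (520,180) and tip at (605,175). The blue cup's rim centre is at (329,172), with its handle below it. All cups will hang with their handles to +y, filling hooks 3, 2 and then 0, so that each cup enters on an empty side.

Run:
```python
from h import *
plan([([.5125,-.190,.2],down(-87.5)),([.5125,-.190,.064],down(-87.5))],1)
```

```text
linear [[0.52, 0.14, 0.26], [0.51, 0.15, 0.27], [0.0, 0.0, 0.85], [0.0, 0.0, 0.85], [0.0, 0.0, 0.85]] twist [[0.0, 0.0, -0.02], [0.0, -0.01, -0.01], [0.0, 0.0, 0.0], [0.0, 0.0, 0.0], [0.0, 0.0, 0.0]] 5
linear [[0.01, 0.0, 0.85]] twist [[0.0, 0.0, 0.0]] 1
```

Call:
step_arm:
  hand: [1,1,1,1,1]
  linear:
    - [0.52,0.14,0.26]
    - [0.51,0.15,0.27]
    - [0,0,0.85]
    - [0,0,0.85]
    - [0,0,0.85]
  twist:
    - [0,0,-0.02]
    - [0,0,-0.01]
    - [0,0,0]
    - [0,0,0]
    - [0,0,0]

```text
time_s: 7.52
position: [0.5121, -0.1942, 0.0967]
eef_rot: [3.14, 0.059, 0.002]
ft_force: [1.3, 0.6, -0.1]
gripper_width: 0.999
gripper_force: 0.0
```

Call:
step_arm:
  hand: [1,1,-1,-1,-1]
  linear:
    - [0,0,0.85]
    - [0,0,0]
    - [0,0,0]
    - [0,0,0]
    - [0,0,0]
  twist:
    - [0,0,0]
    - [0,0,0]
    - [0,0,0]
    - [0,0,0]
    - [0,0,0]
  squeeze: 20

```text
time_s: 8.15
position: [0.5127, -0.1921, 0.0647]
eef_rot: [3.141, 0.062, 0.004]
ft_force: [0.8, 1.4, 1.7]
gripper_width: 0.683
gripper_force: 0.9
```

Call:
step_arm:
  hand: [-1,-1]
  linear:
    - [0,0,0]
    - [0,0,0]
  twist:
    - [0,0,0]
    - [0,0,0]

```text
time_s: 8.4
position: [0.5128, -0.192, 0.0646]
eef_rot: [3.141, 0.063, 0.004]
ft_force: [-0.9, 1.1, 6.1]
gripper_width: 0.671
gripper_force: 19.9
```

```bash
cat >> h.py <<'E'
tips=np.array([(.6265,-.111),(.61875,-.0117),(.6115,.0887),(.6038,.1878)])
RX=np.array([.99714,.0756]);RY=np.array([-.0756,.99714])
def hang(i,dz,yaw,off=(0,0),hy=-1):
    """way-points to hook i; dz = TCP height above loop centre; yaw final tool y; off = TCP minus cup axis; handle along rail +y: axis at -43 mm"""
    base=tips[i]+.043*hy*RY+np.array(off)
    P=lambda x,z:[*(base+RX*x),z+dz]
    return [(P(-.06,.236),down(yaw)),(P(-.002,.236),None),(P(.014,.236),None),(P(.038,.212),None)]
E
python3 - <<'E'
from h import *
p,R=pose();print(p,robot.state()["eef_rot"],robot.state()["qpos"].round(2))
pre=hang(3,.006,-175.7)
print(pre[0][0])
plan([([*p[:2],.3],None),([.5,.13,.3],down(-175.7)),([*pre[0][0][:2],.3],None)],-1)
E
```

```text
[ 0.51283281 -0.19197789  0.06459679] [3.14071524 0.06272009 0.00358048] [ 0.29  0.87 -0.03  1.93  0.06  0.33 -1.32]
[np.float64(0.5472224), np.float64(0.14038698), 0.242]
linear [[0.0, 0.0, -0.84], [0.0, 0.0, -0.84], [0.01, 0.0, -0.84], [0.0, 0.0, -0.84], [0.0, 0.0, -0.84]] twist [[0.0, 0.0, 0.0], [0.0, 0.0, 0.0], [0.0, 0.0, 0.0], [0.0, 0.0, 0.0], [0.0, 0.0, 0.0]] 5
linear [[0.0, 0.0, -0.84], [0.0, 0.0, -0.85], [0.0, -0.73, 0.0], [-0.1, -0.73, 0.0], [-0.2, -0.7, 0.0]] twist [[0.0, 0.0, 0.0], [0.0, 0.0, 0.0], [0.0, 0.0, 0.93], [0.0, 0.0, 0.93], [0.0, 0.0, 0.93]] 5
linear [[-0.3, -0.67, 0.0], [-0.39, -0.62, 0.0], [-0.47, -0.56, 0.0], [-0.54, -0.49, 0.0], [-0.61, -0.41, 0.0]] twist [[0.0, 0.0, 0.93], [-0.01, 0.0, 0.93], [0.0, -0.01, 0.93], [0.0, 0.0, 0.94], [0.0, 0.0, 0.93]] 5
linear [[-0.66, -0.32, 0.0], [-0.69, -0.23, 0.0], [-0.73, -0.13, 0.0], [-0.08, -0.6, 0.0], [-0.09, -0.6, 0.0]] twist [[0.0, 0.0, 0.93], [0.0, 0.0, 0.93], [0.0, 0.0, 0.93], [0.0, 0.0, 0.0], [0.0, 0.0, 0.0]] 5
```

Call:
step_arm:
  hand: [-1,-1,-1,-1,-1]
  linear:
    - [0,0,-0.84]
    - [0,0,-0.84]
    - [0,0,-0.84]
    - [0,0,-0.84]
    - [0,0,-0.84]
  twist:
    - [0,0,0]
    - [0,0,0]
    - [0,0,0]
    - [0,0,0]
    - [0,0,0]

```text
time_s: 9.02
position: [0.5112, -0.1923, 0.2326]
eef_rot: [3.141, 0.061, -0.001]
ft_force: [0.9, 0.7, -2.2]
gripper_width: 0.673
gripper_force: 20.0
```

Call:
step_arm:
  hand: [-1,-1,-1,-1,-1]
  linear:
    - [0,0,-0.84]
    - [0,0,-0.85]
    - [0,-0.73,0]
    - [-0.1,-0.73,0]
    - [-0.2,-0.7,0]
  twist:
    - [0,0,0]
    - [0,0,0]
    - [0,0,0.93]
    - [0,0,0.93]
    - [0,0,0.93]

```text
time_s: 9.65
position: [0.5078, -0.1037, 0.2991]
eef_rot: [3.084, -0.6, -0.001]
ft_force: [-0.4, 0.1, -1.1]
gripper_width: 0.676
gripper_force: 20.0
```

Call:
step_arm:
  hand: [-1,-1,-1,-1,-1]
  linear:
    - [-0.3,-0.67,0]
    - [-0.39,-0.62,0]
    - [-0.47,-0.56,0]
    - [-0.54,-0.49,0]
    - [-0.61,-0.41,0]
  twist:
    - [0,0,0.93]
    - [0,0,0.93]
    - [0,0,0.93]
    - [0,0,0.94]
    - [0,0,0.93]

```text
time_s: 10.28
position: [0.502, 0.0426, 0.299]
eef_rot: [2.692, -1.619, -0.001]
ft_force: [0.3, 0.6, -1.2]
gripper_width: 0.671
gripper_force: 20.0
```

Call:
step_arm:
  hand: [-1,-1,-1,-1,-1]
  linear:
    - [-0.66,-0.32,0]
    - [-0.69,-0.23,0]
    - [-0.73,-0.13,0]
    - [-0.08,-0.6,0]
    - [-0.09,-0.6,0]
  twist:
    - [0,0,0.93]
    - [0,0,0.93]
    - [0,0,0.93]
    - [0,0,0]
    - [0,0,0]

```text
time_s: 10.9
position: [0.5465, 0.1418, 0.2987]
eef_rot: [2.304, -2.134, -0.0]
ft_force: [-0.1, -0.3, -1.4]
gripper_width: 0.673
gripper_force: 20.0
```

Run:
```python
from h import *
s=robot.camera("scene");t=robot.camera("top");w=robot.camera("wrist")
p,R=pose();print(p,R.as_matrix()[:,1],robot.state()["qpos"].round(2))
cv2.imwrite("pics/w3.png",w["image"])
cs=[]
for n,q in (("s",s),("t",t),("w",w)):
    W=wcloud(q) if n=="w" else cloud(q)
    m=hmask(q["image"],"blue")&(np.hypot(*(W[...,:2]-p[:2]).transpose(2,0,1))<.1)&(abs(W[...,2]-p[2])<.12)
    P=W[m];print(n,len(P),P[:,2].min(),P[:,2].max());
    d=(P[:,:2]-p[:2]);far=d[np.hypot(*d.T)>.04];print(" handle dir",np.degrees(np.arctan2(*far.mean(0)[::-1])),np.hypot(*far.T).max() if len(far) else 0)
    r=hmask(q["image"],"red")&(W[...,2]>.2)&(W[...,2]<.27)&(W[...,0]>.55)&(W[...,0]<.68)
    k,l,st,ce=cv2.connectedComponentsWithStats(r.astype(np.uint8))
    for i in range(1,k):
        if st[i,4]>1: print(n,"tip",st[i,4],(wray if n=="w" else ray_at_z)(q,ce[i:i+1],.238)[0].round(4))
```

```text
[0.54668947 0.14037675 0.29850278] [-9.97194184e-01 -7.48519965e-02  9.68976397e-04] [-0.87  0.77  1.06  1.72 -0.74  1.11 -2.65]
s 722 0.23712026553972462 0.37090971974712855
 handle dir 93.50334147934886 0.059386389868935664
s tip 2 [0.5415 1.2419 0.238 ]
s tip 13 [0.5523 1.1842 0.238 ]
s tip 5 [0.5623 1.1257 0.238 ]
s tip 7 [0.605  0.1887 0.238 ]
s tip 7 [0.6128 0.0894 0.238 ]
s tip 9 [ 0.6199 -0.0111  0.238 ]
s tip 8 [ 0.6279 -0.1103  0.238 ]
t 43 0.23577089827621403 0.3854448511071936
 handle dir nan 0
t tip 7 [ 0.6251 -0.1117  0.238 ]
t tip 5 [ 0.6176 -0.0122  0.238 ]
t tip 6 [0.6101 0.0879 0.238 ]
w 17890 0.23746166226673818 0.3688919012204645
 handle dir 92.829750294752 0.04137091820975365
w tip 203 [0.6124 0.0882 0.238 ]<stdin>:10: RuntimeWarning: Mean of empty slice.
  ret = um.true_divide(
```

View pics/w3.png

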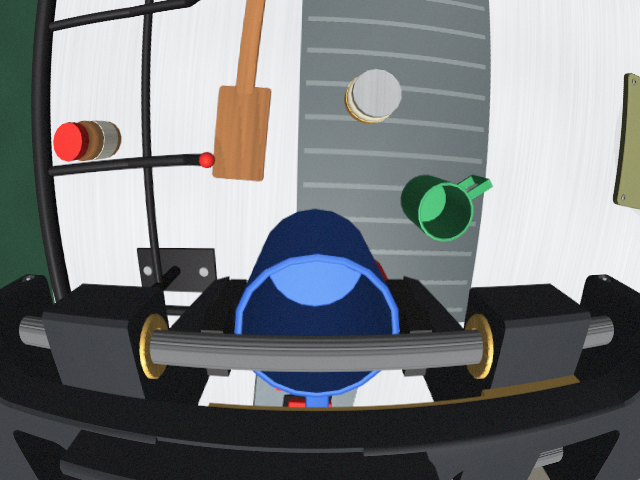

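Measured handle direction is right, but joint 7 sits at -2.65 against its limit of -2.66. I'll turn the tool back half a turn, so the blue handle points to -y, and use hook 3 from the other side.

Run:
```python
from h import *
p,R=pose()
plan([([.49,.19,.3],down(-88)),([*hang(3,.006,4.3,hy=1)[0][0][:2],.3],down(4.3))],-1)
```

```text
linear [[-0.12, 0.12, 0.0], [-0.14, 0.1, -0.01], [-0.15, 0.08, 0.0], [-0.16, 0.06, 0.0], [-0.17, 0.04, -0.01]] twist [[0.0, 0.0, -0.93], [0.0, 0.0, -0.93], [0.0, 0.0, -0.92], [0.0, 0.0, -0.93], [0.0, 0.0, -0.93]] 5
linear [[-0.17, 0.01, 0.0], [-0.17, -0.01, 0.0], [-0.17, -0.03, -0.01], [-0.16, -0.06, 0.0], [-0.15, -0.07, 0.0]] twist [[0.01, 0.0, -0.93], [0.0, 0.0, -0.92], [0.0, 0.0, -0.93], [0.0, 0.0, -0.93], [0.0, 0.0, -0.93]] 5
linear [[-0.14, -0.1, -0.01], [0.11, -0.07, 0.0], [0.11, -0.06, 0.0], [0.13, -0.04, 0.0], [0.13, -0.02, 0.0]] twist [[0.0, 0.0, -0.93], [0.0, 0.0, -0.89], [0.0, 0.0, -0.9], [0.0, 0.0, -0.89], [0.0, 0.0, -0.9]] 5
linear [[0.13, -0.01, 0.0], [0.12, 0.01, 0.0], [0.13, 0.03, 0.0], [0.12, 0.04, 0.0], [0.12, 0.07, 0.0]] twist [[0.0, 0.0, -0.89], [0.0, 0.0, -0.9], [0.0, 0.0, -0.89], [0.0, 0.0, -0.9], [0.0, 0.0, -0.89]] 5
linear [[0.1, 0.07, 0.0], [0.1, 0.09, 0.0], [0.08, 0.1, 0.0]] twist [[0.0, 0.0, -0.9], [0.0, 0.0, -0.89], [0.0, 0.0, -0.89]] 3
```

Call:
step_arm:
  hand: [-1,-1,-1,-1,-1]
  linear:
    - [-0.12,0.12,0]
    - [-0.14,0.1,0]
    - [-0.15,0.08,0]
    - [-0.16,0.06,0]
    - [-0.17,0.04,0]
  twist:
    - [0,0,-0.93]
    - [0,0,-0.93]
    - [0,0,-0.92]
    - [0,0,-0.93]
    - [0,0,-0.93]

```text
time_s: 11.68
position: [0.5194, 0.1623, 0.2992]
eef_rot: [2.895, -1.219, -0.003]
ft_force: [0.1, -1.1, -1.9]
gripper_width: 0.671
gripper_force: 20.0
```

Call:
step_arm:
  hand: [-1,-1,-1,-1,-1]
  linear:
    - [-0.17,0.01,0]
    - [-0.17,-0.01,0]
    - [-0.17,-0.03,0]
    - [-0.16,-0.06,0]
    - [-0.15,-0.07,0]
  twist:
    - [0,0,-0.93]
    - [0,0,-0.92]
    - [0,0,-0.93]
    - [0,0,-0.93]
    - [0,0,-0.93]

```text
time_s: 12.3
position: [0.4938, 0.1845, 0.2993]
eef_rot: [-3.137, 0.158, 0.002]
ft_force: [-0.1, 0.4, -1.3]
gripper_width: 0.676
gripper_force: 20.0
```

Call:
step_arm:
  hand: [-1,-1,-1,-1,-1]
  linear:
    - [-0.14,-0.1,0]
    - [0.11,-0.07,0]
    - [0.11,-0.06,0]
    - [0.13,-0.04,0]
    - [0.13,-0.02,0]
  twist:
    - [0,0,-0.93]
    - [0,0,-0.89]
    - [0,0,-0.9]
    - [0,0,-0.89]
    - [0,0,-0.9]

```text
time_s: 12.92
position: [0.5062, 0.2009, 0.2993]
eef_rot: [3.012, 0.892, -0.002]
ft_force: [-1.2, 0.4, -1.2]
gripper_width: 0.672
gripper_force: 20.0
```

Call:
step_arm:
  hand: [-1,-1,-1,-1,-1]
  linear:
    - [0.13,-0.01,0]
    - [0.12,0.01,0]
    - [0.13,0.03,0]
    - [0.12,0.04,0]
    - [0.12,0.07,0]
  twist:
    - [0,0,-0.89]
    - [0,0,-0.9]
    - [0,0,-0.89]
    - [0,0,-0.9]
    - [0,0,-0.89]

```text
time_s: 13.55
position: [0.5273, 0.2159, 0.2993]
eef_rot: [2.551, 1.833, -0.002]
ft_force: [0.4, 0.1, -1.7]
gripper_width: 0.673
gripper_force: 20.0
```

Call:
step_arm:
  hand: [-1,-1,-1]
  linear:
    - [0.1,0.07,0]
    - [0.1,0.09,0]
    - [0.08,0.1,0]
  twist:
    - [0,0,-0.9]
    - [0,0,-0.89]
    - [0,0,-0.89]

```text
time_s: 13.92
position: [0.5398, 0.2249, 0.2992]
eef_rot: [2.134, 2.306, -0.002]
ft_force: [0.5, 0.2, -1.5]
gripper_width: 0.67
gripper_force: 20.0
```

```bash
cat >> h.py <<'E'
def held(name,q=None):
    p,R=pose()
    for n in ("s","w"):
        q=robot.camera({"s":"scene","w":"wrist"}[n]);W=wcloud(q) if n=="w" else cloud(q)
        m=hmask(q["image"],name)&(np.hypot(*(W[...,:2]-p[:2]).transpose(2,0,1))<.1)&(abs(W[...,2]-p[2])<.12)
        P=W[m];d=P[:,:2]-p[:2];far=d[np.hypot(*d.T)>.04]
        rim=P[(P[:,2]>np.percentile(P[:,2],97)-.006)&(np.hypot(*d.T)<.036)]
        f=least_squares(lambda s:np.minimum(abs(np.hypot(*(rim[:,:2]-s).T)-.0305),abs(np.hypot(*(rim[:,:2]-s).T)-.0275)),p[:2]).x
        print(n,len(P),"z",np.percentile(P[:,2],[1,99]).round(4)-p[2].round(4),"off TCP-axis",(p[:2]-f).round(4),len(far),"handle",np.degrees(np.arctan2(*far.mean(0)[::-1])).round(1) if len(far) else None,np.median(far,0).round(4) if len(far) else 0)
E
python3 - <<'E'
from h import *
p,R=pose();print(p,R.as_matrix()[:,1].round(3),robot.state()["qpos"].round(2))
held("blue");plan(hang(3,.006,4.3,hy=1),-1,step=.03)
w=robot.camera("wrist");W=wcloud(w);r=hmask(w["image"],"red")&(W[...,2]>.2)&(W[...,2]<.27)&(W[...,0]>.55)&(W[...,0]<.68)
k,l,st,ce=cv2.connectedComponentsWithStats(r.astype(np.uint8))
for i in range(1,k):
        if st[i,4]>5: print("tip",st[i,4],wray(w,ce[i:i+1],.238)[0].round(4))
E
```

```text
[0.53978057 0.22490406 0.29924799] [ 0.997  0.078 -0.001] [-0.56  0.58  0.14  1.63 -0.1   0.94 -0.3 ]
s 669 z [-0.0581  0.0226] off TCP-axis [-0.0015  0.0022] 68 handle -84.3 [ 0.005  -0.0585]
w 17934 z [-0.0599  0.022 ] off TCP-axis [-0.0008  0.0008] 14 handle -84.9 [ 0.0044 -0.04  ]
linear [[0.01, 0.01, 0.72], [0.01, 0.01, 0.71], [0.0, 0.72, 0.0], [0.0, 0.73, 0.0], [0.0, 0.4, 0.0]] twist [[0.0, 0.0, 0.0], [0.0, 0.0, -0.01], [0.0, 0.0, 0.0], [0.0, 0.0, 0.0], [0.0, 0.0, 0.0]] 5
linear [[0.0, 0.3, 0.3], [0.0, 0.3, 0.3]] twist [[0.0, 0.0, 0.0], [0.0, 0.0, 0.0]] 2
```

Call:
step_arm:
  hand: [-1,-1,-1,-1,-1]
  linear:
    - [0,0,0.72]
    - [0,0,0.71]
    - [0,0.72,0]
    - [0,0.73,0]
    - [0,0.4,0]
  twist:
    - [0,0,0]
    - [0,0,0]
    - [0,0,0]
    - [0,0,0]
    - [0,0,0]

```text
time_s: 14.7
position: [0.6153, 0.2306, 0.2419]
eef_rot: [2.142, 2.297, -0.001]
ft_force: [0.2, 0.7, -1.1]
gripper_width: 0.67
gripper_force: 20.0
```

Run:
```python
from h import *
s=robot.state();print(s["position"],s["ft_force"]);plan(hang(3,.006,4.3,hy=1)[3:],-1)
a=robot.camera("scene");w=robot.camera("wrist")
u=proj(a,[.61,.2,.22]).round().astype(int);c=a["image"][u[1]-60:u[1]+60,u[0]-70:u[0]+70]
cv2.imwrite("pics/c4.png",np.hstack([cv2.resize(c,(420,360),interpolation=cv2.INTER_CUBIC),cv2.resize(w["image"],(380,360))]))
```

```text
[0.6153383  0.23057836 0.24185846] [ 0.16555496  0.71735761 -1.10265705]
linear [[0.03, 0.58, 0.6]] twist [[0.0, 0.0, 0.0]] 1
```

View pics/c4.png

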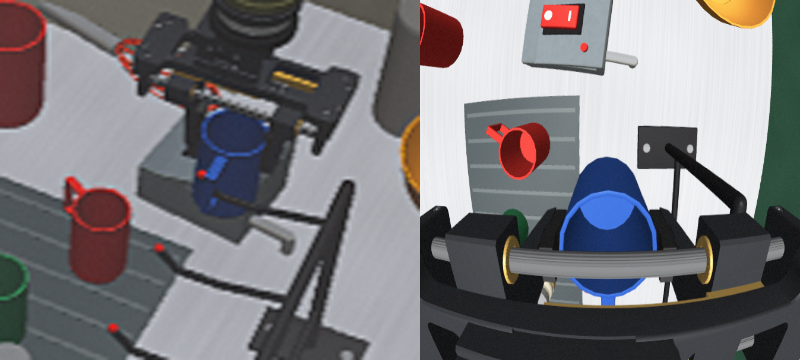

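The crop shows the red tip of hook 3 at (203,175), emerging through the blue handle. No contact force yet, so I'll carry on.

Call:
step_arm:
  hand: [-1,-1,-1,-1,-1]
  linear:
    - [0,0.2,0.2]
    - [0,0.2,0.2]
    - [0,0.2,0.2]
    - [0,0,0.1]
    - [0,0,0.05]
  twist:
    - [0,0,0]
    - [0,0,0]
    - [0,0,0]
    - [0,0,0]
    - [0,0,0]

```text
time_s: 15.42
position: [0.6384, 0.233, 0.2115]
eef_rot: [-2.138, -2.301, 0.001]
ft_force: [-0.6, 0.6, 1.6]
gripper_width: 0.671
gripper_force: 20.0
```

Call:
step_arm:
  hand: [-1,-1]
  linear:
    - [0,0,0.05]
    - [0,0,0]
  twist:
    - [0,0,0]
    - [0,0,0]

```text
time_s: 15.68
position: [0.6386, 0.2329, 0.2105]
eef_rot: [2.138, 2.301, 0.0]
ft_force: [-1.1, -1.6, 2.9]
gripper_width: 0.676
gripper_force: 20.0
```

Call:
step_arm:
  hand: [-0.2,0.2,0.6,1,1]
  linear:
    - [0,0,0]
    - [0,0,0]
    - [0,0,0]
    - [0,0,0]
    - [0,0,0]
  twist:
    - [0,0,0]
    - [0,0,0]
    - [0,0,0]
    - [0,0,0]
    - [0,0,0]

```text
time_s: 16.3
position: [0.6386, 0.2336, 0.2097]
eef_rot: [-2.138, -2.302, -0.0]
ft_force: [-0.1, -0.6, -0.4]
gripper_width: 0.985
gripper_force: 0.0
```

Call:
step_arm:
  hand: [1,1,1,1,1]
  linear:
    - [0,0,0]
    - [0,0,-0.5]
    - [0,0,-0.8]
    - [0,0,-0.8]
    - [0,0,-0.8]
  twist:
    - [0,0,0]
    - [0,0,0]
    - [0,0,0]
    - [0,0,0]
    - [0,0,0]

```text
time_s: 16.92
position: [0.6385, 0.2333, 0.3269]
eef_rot: [-2.138, -2.302, -0.0]
ft_force: [0.2, 0.5, -1.0]
gripper_width: 0.997
gripper_force: 0.0
```

Run:
```python
from h import *
a=robot.camera("scene");t=robot.camera("top")
u=proj(a,[.61,.15,.2]).round().astype(int);c=a["image"][u[1]-60:u[1]+60,u[0]-70:u[0]+70]
cv2.imwrite("pics/c5.png",cv2.resize(c,(420,360),interpolation=cv2.INTER_CUBIC))
cups([a,t],{"green":(.4175,.13),"red":(.4857,.2356)})
R1=best_yaw(153-90);print(R1,pose()[0])
plan([([.45,.24,.3],down(63)),([.45,.22,.22],down(63))],1)
```

```text
green [0.439  0.1036] handle deg 218.5 299 err 0.0008
red [0.4875 0.2363] handle deg 153.4 524 err 0.001
62.99999999999997 [0.64066792 0.23378294 0.3300413 ]
linear [[0.06, -0.59, 0.09], [0.14, -0.58, 0.09], [0.21, -0.56, 0.09], [0.29, -0.53, 0.09], [0.34, -0.48, 0.09]] twist [[0.01, 0.0, -0.86], [0.0, 0.0, -0.85], [0.01, 0.0, -0.86], [0.01, 0.01, -0.85], [0.0, 0.0, -0.86]] 5
linear [[0.41, -0.44, 0.1], [0.45, -0.38, 0.09], [0.51, -0.32, 0.09], [-0.08, -0.15, 0.67], [-0.07, -0.15, 0.66]] twist [[0.01, 0.0, -0.85], [0.01, 0.0, -0.86], [0.0, 0.0, -0.85], [0.0, 0.0, 0.0], [0.0, 0.0, 0.0]] 5
linear [[-0.08, -0.15, 0.67]] twist [[0.0, 0.0, 0.0]] 1
```

View pics/c5.png

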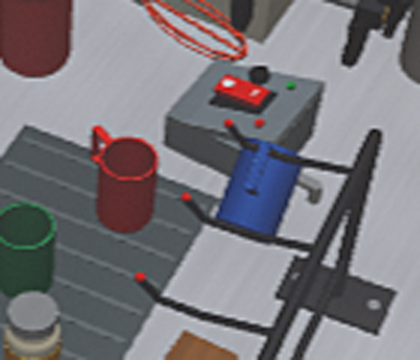

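Blue hangs on hook 3 in the crop, body at (262,190). Green has been knocked to about (0.439, 0.104). Red is next.

Run:
```python
from h import *
plan([([.53,.213,.3],down(63)),([.53,.213,.24],down(63))],1,step=.03)
```

```text
linear [[-0.04, -0.35, 0.09], [0.01, -0.35, 0.09], [0.05, -0.35, 0.09], [0.09, -0.34, 0.1], [0.14, -0.33, 0.09]] twist [[0.01, 0.0, -0.86], [0.0, 0.0, -0.85], [0.01, 0.0, -0.86], [0.01, 0.01, -0.85], [0.0, 0.0, -0.86]] 5
linear [[0.18, -0.3, 0.09], [0.21, -0.28, 0.09], [0.25, -0.25, 0.1], [0.0, 0.0, 0.75], [0.0, 0.0, 0.75]] twist [[0.01, 0.0, -0.85], [0.01, 0.0, -0.86], [0.0, 0.0, -0.85], [0.0, 0.0, 0.0], [0.0, 0.0, 0.0]] 5
```

Call:
step_arm:
  hand: [1,1,1,1,1]
  linear:
    - [-0.04,-0.35,0.09]
    - [0.01,-0.35,0.09]
    - [0.05,-0.35,0.09]
    - [0.09,-0.34,0.1]
    - [0.14,-0.33,0.09]
  twist:
    - [0,0,-0.86]
    - [0,0,-0.85]
    - [0,0,-0.86]
    - [0,0,-0.85]
    - [0,0,-0.86]

```text
time_s: 17.65
position: [0.5682, 0.2198, 0.3062]
eef_rot: [-1.296, -2.861, 0.002]
ft_force: [0.3, -0.2, -1.0]
gripper_width: 0.999
gripper_force: 0.0
```

Call:
step_arm:
  hand: [1,1,1,1,1]
  linear:
    - [0.18,-0.3,0.09]
    - [0.21,-0.28,0.09]
    - [0.25,-0.25,0.1]
    - [0,0,0.75]
    - [0,0,0.75]
  twist:
    - [0,0,-0.85]
    - [0,0,-0.86]
    - [0,0,-0.85]
    - [0,0,0]
    - [0,0,0]

```text
time_s: 18.27
position: [0.5273, 0.2121, 0.235]
eef_rot: [-0.733, -3.054, -0.0]
ft_force: [0.4, -0.5, -0.9]
gripper_width: 1.0
gripper_force: 0.0
```

Run:
```python
from h import *
cups([robot.camera("scene"),robot.camera("top")],{"green":(.439,.104),"red":(.4857,.2356)})
x=wcup(robot.camera("wrist"),"red",(.4857,.2356))
print(pose()[0],robot.state()["qpos"].round(2))
y=np.degrees(x[2])%360-90
plan([([*x[:2],.17],down(y)),([*x[:2],.064],down(y))],1)
```

```text
green [0.4395 0.1036] handle deg 218.5 280 err 0.0009
red [0.4875 0.236 ] handle deg 154.2 566 err 0.001
red [0.4854 0.2371] handle 152.9 2624 err 0.0004 ztop 0.0864 rmax 0.0599
[0.52646025 0.21165257 0.2346513 ] [-0.38  0.63 -0.14  1.75  0.12  0.77  0.52]
linear [[0.4, 0.04, 0.54], [0.4, 0.03, 0.54], [0.4, 0.03, 0.54], [0.0, 0.0, 0.88], [0.0, 0.0, 0.89]] twist [[-0.01, -0.01, 0.01], [-0.01, 0.0, 0.0], [0.0, -0.01, 0.01], [0.0, 0.0, 0.0], [0.0, 0.0, 0.0]] 5
linear [[0.0, 0.0, 0.88]] twist [[0.0, 0.0, 0.0]] 1
```

Call:
step_arm:
  hand: [1,1,1,1,1]
  linear:
    - [0.4,0.04,0.54]
    - [0.4,0.03,0.54]
    - [0.4,0.03,0.54]
    - [0,0,0.88]
    - [0,0,0.89]
  twist:
    - [0,0,0]
    - [0,0,0]
    - [0,0,0]
    - [0,0,0]
    - [0,0,0]

```text
time_s: 19.05
position: [0.488, 0.2386, 0.1011]
eef_rot: [0.732, 3.053, 0.004]
ft_force: [1.5, -0.4, 1.3]
gripper_width: 0.999
gripper_force: 0.0
```

Call:
step_arm:
  hand: [1,1,-1,-1,-1]
  linear:
    - [0,0,0.88]
    - [0,0,0]
    - [0,0,0]
    - [0,0,0]
    - [0,0,0]
  twist:
    - [0,0,0]
    - [0,0,0]
    - [0,0,0]
    - [0,0,0]
    - [0,0,0]

```text
time_s: 19.68
position: [0.4874, 0.2378, 0.0667]
eef_rot: [0.733, 3.053, 0.002]
ft_force: [-1.7, -1.8, 2.7]
gripper_width: 0.684
gripper_force: 0.9
```

Call:
step_arm:
  hand: [-1,-1]
  linear:
    - [0,0,0]
    - [0,0,0]
  twist:
    - [0,0,0]
    - [0,0,0]

```text
time_s: 19.92
position: [0.4874, 0.2376, 0.0666]
eef_rot: [0.734, 3.053, 0.001]
ft_force: [-1.0, -2.0, 7.0]
gripper_width: 0.677
gripper_force: 19.9
```

Run:
```python
from h import *
p,R=pose();print(p,robot.state()["gripper_width"])
pre=hang(2,.006,4.3)
plan([([*p[:2],.3],None),([*pre[0][0][:2],.3],down(4.3))],-1)
```

```text
[0.48740284 0.23760703 0.06656336] 0.6767131609325601
linear [[0.0, 0.0, -0.83], [0.0, 0.0, -0.84], [0.0, 0.0, -0.83], [0.0, 0.0, -0.83], [0.0, 0.0, -0.84]] twist [[0.0, 0.0, 0.0], [0.0, 0.0, 0.0], [0.0, 0.0, 0.0], [0.0, 0.0, 0.0], [0.0, 0.0, 0.0]] 5
linear [[-0.01, 0.01, -0.83], [0.0, 0.0, -0.84], [-0.47, -0.45, 0.0], [-0.52, -0.39, 0.0], [-0.56, -0.32, 0.0]] twist [[0.0, 0.0, 0.0], [0.0, 0.0, 0.0], [0.0, 0.0, 0.85], [0.0, 0.0, 0.86], [0.0, 0.0, 0.85]] 5
linear [[-0.6, -0.24, 0.0], [-0.63, -0.17, 0.0], [-0.64, -0.08, 0.0], [-0.65, 0.0, 0.0], [-0.65, 0.08, 0.01]] twist [[0.01, 0.0, 0.85], [0.0, 0.0, 0.86], [0.0, 0.0, 0.85], [0.0, 0.0, 0.85], [0.0, 0.0, 0.86]] 5
```

Call:
step_arm:
  hand: [-1,-1,-1,-1,-1]
  linear:
    - [0,0,-0.83]
    - [0,0,-0.84]
    - [0,0,-0.83]
    - [0,0,-0.83]
    - [0,0,-0.84]
  twist:
    - [0,0,0]
    - [0,0,0]
    - [0,0,0]
    - [0,0,0]
    - [0,0,0]

```text
time_s: 20.55
position: [0.4865, 0.2373, 0.2335]
eef_rot: [-0.733, -3.055, 0.0]
ft_force: [-0.6, -0.3, -0.6]
gripper_width: 0.67
gripper_force: 20.0
```

Call:
step_arm:
  hand: [-1,-1,-1,-1,-1]
  linear:
    - [0,0,-0.83]
    - [0,0,-0.84]
    - [-0.47,-0.45,0]
    - [-0.52,-0.39,0]
    - [-0.56,-0.32,0]
  twist:
    - [0,0,0]
    - [0,0,0]
    - [0,0,0.85]
    - [0,0,0.86]
    - [0,0,0.85]

```text
time_s: 21.18
position: [0.5118, 0.1631, 0.2992]
eef_rot: [-1.308, -2.856, 0.0]
ft_force: [0.4, 0.3, -1.3]
gripper_width: 0.674
gripper_force: 20.0
```

Call:
step_arm:
  hand: [-1,-1,-1,-1,-1]
  linear:
    - [-0.6,-0.24,0]
    - [-0.63,-0.17,0]
    - [-0.64,-0.08,0]
    - [-0.65,0,0]
    - [-0.65,0.08,0]
  twist:
    - [0,0,0.85]
    - [0,0,0.86]
    - [0,0,0.85]
    - [0,0,0.85]
    - [0,0,0.86]

```text
time_s: 21.8
position: [0.5539, 0.0403, 0.2991]
eef_rot: [-2.141, -2.299, 0.001]
ft_force: [-1.2, -0.5, -1.6]
gripper_width: 0.671
gripper_force: 20.0
```

Run:
```python
from h import *
p,R=pose();print(p,R.as_matrix()[:,1].round(3),robot.state()["gripper_width"],robot.state()["qpos"].round(2))
held("red");plan(hang(2,.0085,4.3),-1,step=.03)
```

```text
[0.55388975 0.04032109 0.2990507 ] [ 0.997  0.071 -0.001] 0.6710579135536816 [-0.24  0.53  0.14  1.72 -0.09  0.89  0.01]
s 789 z [-0.0607  0.0883] off TCP-axis [-0.0013 -0.0007] 34 handle 23.6 [0.0602 0.0419]
w 19280 z [-0.0618  0.0199] off TCP-axis [-0.0009  0.001 ] 1692 handle 84.6 [-0.0018  0.0484]
linear [[0.05, 0.01, 0.68], [0.05, 0.01, 0.69], [0.0, 0.72, 0.0], [0.0, 0.73, 0.0], [0.0, 0.4, 0.0]] twist [[0.0, 0.01, -0.02], [0.0, 0.01, -0.02], [0.0, 0.0, 0.0], [0.0, 0.0, 0.0], [0.0, 0.0, 0.0]] 5
linear [[0.0, 0.3, 0.3], [0.0, 0.3, 0.3]] twist [[0.0, 0.0, 0.0], [0.0, 0.0, 0.0]] 2
```

Call:
step_arm:
  hand: [-1,-1,-1,-1,-1]
  linear:
    - [0.05,0,0.68]
    - [0.05,0,0.69]
    - [0,0.72,0]
    - [0,0.73,0]
    - [0,0.4,0]
  twist:
    - [0,0,-0.02]
    - [0,0,-0.02]
    - [0,0,0]
    - [0,0,0]
    - [0,0,0]

```text
time_s: 22.52
position: [0.6283, 0.0528, 0.244]
eef_rot: [-2.125, -2.313, -0.001]
ft_force: [-0.5, -0.4, -0.8]
gripper_width: 0.674
gripper_force: 20.0
```

Run:
```python
from h import *
s=robot.state();print(s["position"],s["ft_force"]);plan(hang(2,.0085,4.3)[3:],-1)
a=robot.camera("scene");w=robot.camera("wrist")
u=proj(a,[.61,.08,.22]).round().astype(int);c=a["image"][u[1]-60:u[1]+60,u[0]-70:u[0]+70]
cv2.imwrite("pics/c6.png",np.hstack([cv2.resize(c,(420,360),interpolation=cv2.INTER_CUBIC),cv2.resize(w["image"],(380,360))]))
```

```text
[0.62831328 0.05281438 0.24402088] [-0.5290104  -0.35411247 -0.78162383]
linear [[-0.15, 0.6, 0.59]] twist [[0.0, 0.0, 0.0]] 1
```

View pics/c6.png

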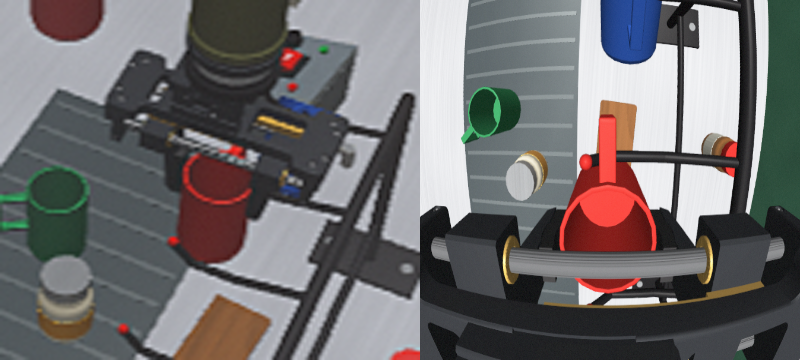

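In the wrist half, the hook 2 tip at (586,162) is already past the red handle strap at (607,150). The cup sits about 5 mm too far to +y, so I'll correct that while going on.

Call:
step_arm:
  hand: [-1,-1,-1,-1,-1]
  linear:
    - [-0.06,0.2,0.2]
    - [-0.06,0.2,0.2]
    - [0,0.2,0.2]
    - [0,0,0.1]
    - [0,0,0.05]
  twist:
    - [0,0,0]
    - [0,0,0]
    - [0,0,0]
    - [0,0,0]
    - [0,0,0]

```text
time_s: 23.25
position: [0.6515, 0.0482, 0.2138]
eef_rot: [-2.129, -2.309, 0.001]
ft_force: [0.0, 0.5, 0.0]
gripper_width: 0.67
gripper_force: 20.0
```

Call:
step_arm:
  hand: [-1,-1]
  linear:
    - [0,0,0.05]
    - [0,0,0]
  twist:
    - [0,0,0]
    - [0,0,0]

```text
time_s: 23.5
position: [0.6517, 0.0484, 0.2128]
eef_rot: [-2.129, -2.31, -0.0]
ft_force: [-1.2, -0.1, 2.1]
gripper_width: 0.674
gripper_force: 20.0
```

Contact is felt at the expected height, so I'll release and withdraw.

Call:
step_arm:
  hand: [-0.2,0.2,0.6,1,1]
  linear:
    - [0,0,0]
    - [0,0,0]
    - [0,0,0]
    - [0,0,0]
    - [0,0,0]
  twist:
    - [0,0,0]
    - [0,0,0]
    - [0,0,0]
    - [0,0,0]
    - [0,0,0]

```text
time_s: 24.12
position: [0.6521, 0.048, 0.2122]
eef_rot: [2.13, 2.309, 0.0]
ft_force: [-0.0, 0.1, -0.3]
gripper_width: 0.99
gripper_force: 0.0
```

Call:
step_arm:
  hand: [1,1,1,1,1]
  linear:
    - [0,0,0]
    - [0,0,-0.5]
    - [0,0,-0.8]
    - [0,0,-0.8]
    - [0,0,-0.8]
  twist:
    - [0,0,0]
    - [0,0,0]
    - [0,0,0]
    - [0,0,0]
    - [0,0,0]

```text
time_s: 24.75
position: [0.6518, 0.0481, 0.3293]
eef_rot: [2.13, 2.309, -0.0]
ft_force: [0.1, 0.1, 0.0]
gripper_width: 0.997
gripper_force: 0.0
```

Run:
```python
from h import *
a=robot.camera("scene");t=robot.camera("top")
u=proj(a,[.61,.12,.2]).round().astype(int);c=a["image"][u[1]-60:u[1]+60,u[0]-70:u[0]+70]
cv2.imwrite("pics/c7.png",cv2.resize(c,(420,360),interpolation=cv2.INTER_CUBIC))
x,_,_=cup_fit([a,t],"green",(.4395,.1036));print(x)
h=np.degrees(x[2])%360;print(h)
for p in (a,t):
    W=cloud(p)
    for d in robot.trace(p,"sugar_tin")[:1]: q=W[d["mask"]];print("tin",d["conf"],np.nanmedian(q,0),np.nanpercentile(q,[3,97],axis=0))
for g in (h-90-360,h-90-180): print("closing",g)
```

```text
[ 0.44044067  0.10335607 -2.48477147]
217.6330815804198
tin 0.96 [0.50684541 0.00938422 0.05373458] [[ 0.48018642 -0.00483375  0.00125341]
 [ 0.52626868  0.05016502  0.08160672]]
closing -232.3669184195802
closing -52.3669184195802
```

View pics/c7.png

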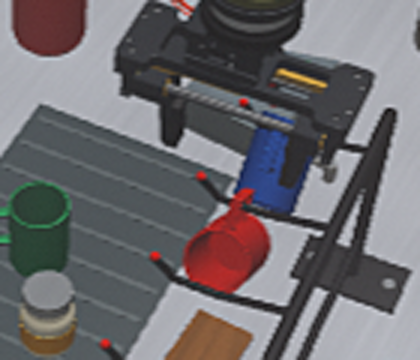

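Red hangs on hook 2 beside blue in the crop, with body at (225,245). Green stands at (40,230). It goes to hook 0 with its handle to -y.

Run:
```python
from h import *
plan([([.41,.08,.3],down(-52.4)),([.41,.08,.235],None)],1)
```

```text
linear [[0.16, -0.75, 0.09], [0.07, -0.75, 0.09], [-0.03, -0.77, 0.08], [-0.12, -0.75, 0.09], [-0.22, -0.73, 0.09]] twist [[0.0, 0.0, 0.83], [0.0, 0.0, 0.83], [0.0, 0.0, 0.83], [0.0, 0.0, 0.83], [0.0, 0.0, 0.83]] 5
linear [[-0.3, -0.7, 0.09], [-0.39, -0.65, 0.09], [-0.47, -0.61, 0.08], [0.0, 0.0, 0.81], [0.0, 0.0, 0.82]] twist [[0.0, 0.0, 0.83], [0.0, 0.0, 0.83], [0.0, 0.0, 0.83], [0.0, 0.0, 0.0], [0.0, 0.0, 0.0]] 5
```

Call:
step_arm:
  hand: [1,1,1,1,1]
  linear:
    - [0.16,-0.75,0.09]
    - [0.07,-0.75,0.09]
    - [-0.03,-0.77,0.08]
    - [-0.12,-0.75,0.09]
    - [-0.22,-0.73,0.09]
  twist:
    - [0,0,0.83]
    - [0,0,0.83]
    - [0,0,0.83]
    - [0,0,0.83]
    - [0,0,0.83]

```text
time_s: 25.58
position: [0.4987, 0.0681, 0.3091]
eef_rot: [-2.737, -1.54, 0.005]
ft_force: [0.3, 0.2, 0.3]
gripper_width: 0.999
gripper_force: 0.0
```

Call:
step_arm:
  hand: [1,1,1,1,1]
  linear:
    - [-0.3,-0.7,0.09]
    - [-0.39,-0.65,0.09]
    - [-0.47,-0.61,0.08]
    - [0,0,0.81]
    - [0,0,0.82]
  twist:
    - [0,0,0.83]
    - [0,0,0.83]
    - [0,0,0.83]
    - [0,0,0]
    - [0,0,0]

```text
time_s: 26.2
position: [0.4088, 0.0803, 0.2337]
eef_rot: [2.973, 1.013, -0.002]
ft_force: [0.1, 0.1, -0.8]
gripper_width: 0.998
gripper_force: 0.0
```

Run:
```python
from h import *
w=robot.camera("wrist");cv2.imwrite("pics/w8.png",w["image"])
x=wcup(w,"green",(.44,.1036))
W=wcloud(w)
for d in robot.trace(w,"sugar_tin")[:1]: q=W[d["mask"]];print("tin",d["conf"],np.nanmedian(q,0),np.nanpercentile(q,[3,97],axis=0))
print(pose()[0],robot.state()["qpos"].round(2))
y=np.degrees(x[2])%360-270
plan([([*x[:2],.17],down(y)),([*x[:2],.064],down(y))],1)
```

```text
green [0.4402 0.1049] handle 218.6 2541 err 0.0004 ztop 0.0865 rmax 0.0599
tin 0.7 [0.4953617  0.03045112 0.07784014] [[0.47387765 0.00279291 0.01517228]
 [0.51840207 0.04873801 0.0795508 ]]
[0.406993   0.07959745 0.23231296] [-0.54  0.48  0.36  2.19 -0.33  0.52 -0.85]
linear [[0.35, 0.0, 0.52], [0.35, 0.01, 0.51], [0.35, 0.0, 0.52], [0.0, 0.0, 0.88], [0.0, 0.0, 0.89]] twist [[-0.01, 0.02, -0.04], [0.0, 0.01, -0.04], [-0.01, 0.02, -0.04], [0.0, 0.0, 0.0], [0.0, 0.0, 0.0]] 5
linear [[0.0, 0.0, 0.88]] twist [[0.0, 0.0, 0.0]] 1
```

View pics/w8.png

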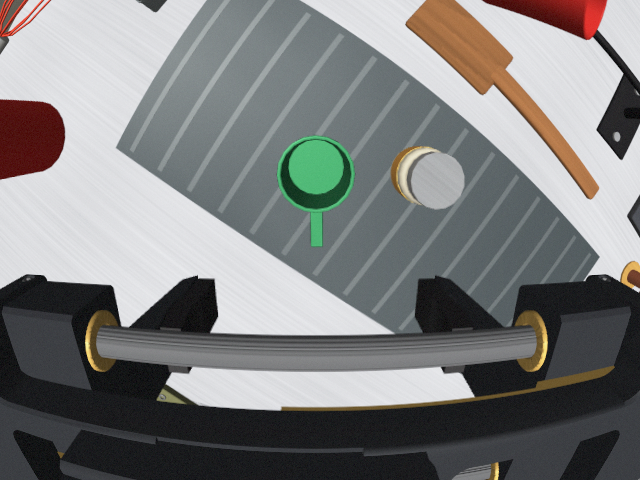

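Green's rim is at (316,173) with its handle straight below it; the tin's top is at (437,181), leaving little room. I'll go down with the fingers only partly open.

Call:
step_arm:
  hand: [0.7,0.7,0.7,0.7,0.7]
  linear:
    - [0.35,0,0.52]
    - [0.35,0,0.51]
    - [0.35,0,0.52]
    - [0,0,0.6]
    - [0,0,0]
  twist:
    - [0,0,-0.04]
    - [0,0,-0.04]
    - [0,0,-0.04]
    - [0,0,0]
    - [0,0,0]

```text
time_s: 26.92
position: [0.4422, 0.1056, 0.1484]
eef_rot: [-2.965, -1.038, 0.005]
ft_force: [-0.4, -0.3, 1.0]
gripper_width: 0.849
gripper_force: 0.0
```

Run:
```python
from h import *
print(pose()[0],robot.state()["gripper_width"])
plan([([.4402,.1047,.064],down(-51.8))],1)
```

```text
[0.44218354 0.10564355 0.1484333 ] 0.8491522406592854
linear [[-0.02, 0.0, 0.7], [-0.01, -0.01, 0.71], [-0.02, 0.0, 0.7]] twist [[0.0, 0.01, 0.02], [-0.01, 0.0, 0.01], [0.0, 0.01, 0.02]] 3
```

Call:
step_arm:
  hand: [0.7,0.7,0.7,0.7,-1]
  linear:
    - [-0.02,0,0.7]
    - [-0.01,0,0.7]
    - [-0.02,0,0.7]
    - [0,0,0]
    - [0,0,0]
  twist:
    - [0,0,0]
    - [0,0,0]
    - [0,0,0]
    - [0,0,0]
    - [0,0,0]

```text
time_s: 27.55
position: [0.4421, 0.1047, 0.0663]
eef_rot: [2.965, 1.038, 0.002]
ft_force: [-0.3, -0.9, -0.2]
gripper_width: 0.757
gripper_force: 0.0
```

Call:
step_arm:
  hand: [-1,-1,-1,-1]
  linear:
    - [0,0,0]
    - [0,0,0]
    - [0,0,0]
    - [0,0,0]
  twist:
    - [0,0,0]
    - [0,0,0]
    - [0,0,0]
    - [0,0,0]

```text
time_s: 28.05
position: [0.4421, 0.105, 0.0663]
eef_rot: [2.965, 1.039, 0.003]
ft_force: [-0.6, 1.1, 7.8]
gripper_width: 0.674
gripper_force: 19.9
```

Run:
```python
from h import *
p,R=pose();print(p,robot.state()["gripper_width"])
pre=hang(0,.006,4.3,hy=1)
plan([([*p[:2],.3],None),([*pre[0][0][:2],.3],down(4.3))],-1)
```

```text
[0.44211081 0.10497414 0.06634394] 0.6737222585859626
linear [[0.0, 0.0, -0.83], [0.0, 0.0, -0.84], [0.01, 0.0, -0.83], [0.0, 0.0, -0.84], [0.0, 0.0, -0.83]] twist [[0.0, 0.0, 0.0], [0.0, 0.0, 0.0], [0.0, 0.0, 0.0], [0.0, 0.0, 0.0], [0.0, 0.0, 0.0]] 5
linear [[0.0, 0.0, -0.84], [0.0, 0.0, -0.83], [-0.06, 0.77, 0.0], [-0.16, 0.75, 0.0], [-0.26, 0.72, 0.0]] twist [[0.0, 0.0, 0.0], [0.0, 0.0, 0.0], [0.0, 0.0, -0.93], [0.0, 0.0, -0.92], [0.01, 0.0, -0.93]] 5
linear [[-0.37, 0.68, 0.0], [-0.45, 0.62, 0.0], [-0.53, 0.55, 0.0], [-0.61, 0.47, 0.0]] twist [[0.0, -0.01, -0.92], [0.0, 0.0, -0.93], [0.0, 0.0, -0.92], [0.0, 0.0, -0.93]] 4
```

Call:
step_arm:
  hand: [-1,-1,-1,-1,-1]
  linear:
    - [0,0,-0.83]
    - [0,0,-0.84]
    - [0,0,-0.83]
    - [0,0,-0.84]
    - [0,0,-0.83]
  twist:
    - [0,0,0]
    - [0,0,0]
    - [0,0,0]
    - [0,0,0]
    - [0,0,0]

```text
time_s: 28.68
position: [0.4411, 0.1047, 0.2335]
eef_rot: [-2.965, -1.038, -0.001]
ft_force: [0.5, 0.6, -1.0]
gripper_width: 0.675
gripper_force: 19.9
```

Call:
step_arm:
  hand: [-1,-1,-1,-1,-1]
  linear:
    - [0,0,-0.84]
    - [0,0,-0.83]
    - [-0.06,0.77,0]
    - [-0.16,0.75,0]
    - [-0.26,0.72,0]
  twist:
    - [0,0,0]
    - [0,0,0]
    - [0,0,-0.93]
    - [0,0,-0.92]
    - [0,0,-0.93]

```text
time_s: 29.3
position: [0.4936, 0.028, 0.2992]
eef_rot: [-2.682, -1.637, -0.0]
ft_force: [-0.8, 0.1, -1.2]
gripper_width: 0.677
gripper_force: 19.9
```

Call:
step_arm:
  hand: [-1,-1,-1,-1]
  linear:
    - [-0.37,0.68,0]
    - [-0.45,0.62,0]
    - [-0.53,0.55,0]
    - [-0.61,0.47,0]
  twist:
    - [0,0,-0.92]
    - [0,0,-0.93]
    - [0,0,-0.92]
    - [0,0,-0.93]

```text
time_s: 29.8
position: [0.5626, -0.0738, 0.299]
eef_rot: [-2.131, -2.308, 0.001]
ft_force: [-0.1, 0.1, -0.6]
gripper_width: 0.675
gripper_force: 19.9
```

Run:
```python
from h import *
p,R=pose();print(p,R.as_matrix()[:,1].round(3),robot.state()["gripper_width"],robot.state()["qpos"].round(2))
held("green");plan(hang(0,.0083,4.3,hy=1),-1,step=.03)
```

```text
[ 0.56261077 -0.07384558  0.29903221] [ 0.997  0.079 -0.   ] 0.6750906512147029 [-0.04  0.55  0.15  1.69 -0.1   0.91  0.23]
s 673 z [-0.057   0.0205] off TCP-axis [-0.0003  0.0022] 81 handle -84.1 [ 0.0056 -0.0583]
w 17403 z [-0.0613  0.0204] off TCP-axis [-0.0019  0.0043] 264 handle -80.7 [ 0.005  -0.0436]
linear [[0.06, 0.0, 0.68], [0.06, 0.01, 0.69], [0.0, 0.72, 0.0], [0.0, 0.73, 0.0], [0.0, 0.4, 0.0]] twist [[0.0, 0.01, -0.01], [0.01, 0.01, -0.01], [0.0, 0.0, 0.0], [0.0, 0.0, 0.0], [0.0, 0.0, 0.0]] 5
linear [[0.0, 0.3, 0.3], [0.0, 0.3, 0.3]] twist [[0.0, 0.0, 0.0], [0.0, 0.0, 0.0]] 2
```

Call:
step_arm:
  hand: [-1,-1,-1,-1,-1]
  linear:
    - [0.09,0,0.68]
    - [0.09,0,0.69]
    - [0,0.72,0]
    - [0,0.73,0]
    - [0,0.4,0]
  twist:
    - [0,0,0]
    - [0,0,0]
    - [0,0,0]
    - [0,0,0]
    - [0,0,0]

```text
time_s: 30.52
position: [0.6365, -0.0589, 0.244]
eef_rot: [-2.136, -2.303, -0.0]
ft_force: [0.5, 0.5, -1.4]
gripper_width: 0.672
gripper_force: 19.9
```

Run:
```python
from h import *
s=robot.state();print(s["position"],s["ft_force"]);plan(hang(0,.0083,4.3,hy=1,off=(-.001,.0025))[3:],-1)
a=robot.camera("scene");w=robot.camera("wrist")
u=proj(a,[.62,-.1,.22]).round().astype(int);c=a["image"][u[1]-60:u[1]+60,u[0]-70:u[0]+70]
cv2.imwrite("pics/c9.png",np.hstack([cv2.resize(c,(420,360),interpolation=cv2.INTER_CUBIC),cv2.resize(w["image"],(380,360))]))
```

```text
[ 0.6365101  -0.05890967  0.24399511] [ 0.53878538  0.4858342  -1.41209195]
linear [[-0.14, 0.58, 0.59]] twist [[0.0, 0.0, 0.0]] 1
```

View pics/c9.png

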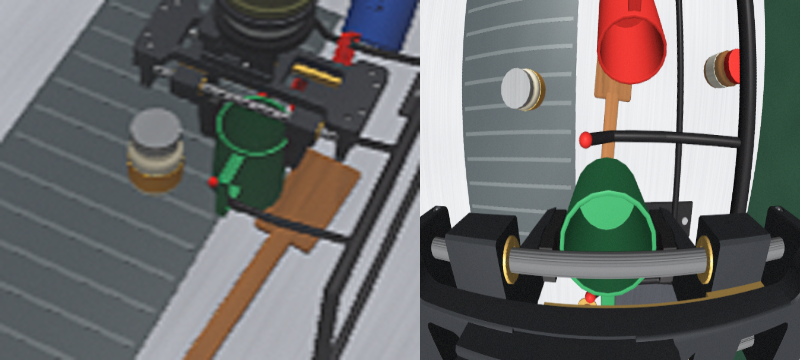

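The hook 0 tip at (213,182) shows through the green handle. I'll correct 5 mm sideways and seat it.

Call:
step_arm:
  hand: [-1,-1,-1,-1,-1]
  linear:
    - [-0.06,0.2,0.2]
    - [-0.06,0.2,0.2]
    - [0,0.2,0.2]
    - [0,0,0.1]
    - [0,0,0.05]
  twist:
    - [0,0,0]
    - [0,0,0]
    - [0,0,0]
    - [0,0,0]
    - [0,0,0]

```text
time_s: 31.25
position: [0.6599, -0.0633, 0.2134]
eef_rot: [-2.136, -2.303, 0.001]
ft_force: [0.4, -0.1, 0.4]
gripper_width: 0.671
gripper_force: 19.9
```

Call:
step_arm:
  hand: [-1,-1]
  linear:
    - [0,0,0.05]
    - [0,0,0]
  twist:
    - [0,0,0]
    - [0,0,0]

```text
time_s: 31.5
position: [0.6601, -0.0634, 0.2124]
eef_rot: [2.137, 2.303, 0.0]
ft_force: [-1.9, 0.2, 2.4]
gripper_width: 0.671
gripper_force: 19.9
```

Call:
step_arm:
  hand: [-0.2,0.2,0.6,1,1]
  linear:
    - [0,0,0]
    - [0,0,0]
    - [0,0,0]
    - [0,0,0]
    - [0,0,0]
  twist:
    - [0,0,0]
    - [0,0,0]
    - [0,0,0]
    - [0,0,0]
    - [0,0,0]

```text
time_s: 32.12
position: [0.6604, -0.0633, 0.2118]
eef_rot: [2.136, 2.303, 0.0]
ft_force: [0.7, 0.4, 0.1]
gripper_width: 0.985
gripper_force: 0.0
```

Call:
step_arm:
  hand: [1,1,1,1,1]
  linear:
    - [0,0,0]
    - [0,0,-0.5]
    - [0,0,-0.8]
    - [0,0,-0.8]
    - [0,0,-0.8]
  twist:
    - [0,0,0]
    - [0,0,0]
    - [0,0,0]
    - [0,0,0]
    - [0,0,0]

```text
time_s: 32.75
position: [0.6602, -0.0633, 0.329]
eef_rot: [2.137, 2.303, 0.0]
ft_force: [-0.1, -0.0, 0.8]
gripper_width: 0.996
gripper_force: 0.0
```

Run:
```python
from h import *
# move away to above the switch, via a point before the hooks
plan([([.45,-.05,.3],down(4.3)),([.45,.3,.3],None)],-1,step=.038)
```

```text
linear [[0.12, -0.87, 0.12], [0.12, -0.87, 0.12], [0.12, -0.87, 0.12], [0.12, -0.87, 0.12], [0.13, -0.87, 0.12]] twist [[0.0, 0.0, 0.0], [0.0, 0.0, 0.0], [0.0, 0.0, 0.0], [0.0, 0.0, 0.0], [0.0, 0.0, 0.0]] 5
linear [[0.12, -0.87, 0.12], [0.87, 0.07, 0.0], [0.87, 0.06, 0.0], [0.88, 0.07, 0.0], [0.87, 0.06, 0.0]] twist [[0.0, 0.0, 0.0], [0.0, 0.0, 0.0], [0.0, 0.0, 0.0], [0.0, 0.0, 0.0], [0.0, 0.0, 0.0]] 5
linear [[0.87, 0.07, 0.0], [0.87, 0.07, 0.0], [0.88, 0.06, 0.0], [0.87, 0.07, 0.0], [0.87, 0.06, 0.0]] twist [[0.0, 0.0, 0.0], [0.0, 0.0, 0.0], [0.0, 0.0, 0.0], [0.0, 0.0, 0.0], [0.0, 0.0, 0.0]] 5
linear [[0.87, 0.07, 0.0]] twist [[0.0, 0.0, 0.0]] 1
```

Call:
step_arm:
  hand: [1,1,1,1,1]
  linear:
    - [0.12,-0.87,0.1]
    - [0.12,-0.87,0.1]
    - [0.12,-0.87,0.1]
    - [0.12,-0.87,0.1]
    - [0.12,-0.87,0.1]
  twist:
    - [0,0,0]
    - [0,0,0]
    - [0,0,0]
    - [0,0,0]
    - [0,0,0]

```text
time_s: 33.38
position: [0.4839, -0.0524, 0.308]
eef_rot: [2.136, 2.303, 0.001]
ft_force: [0.4, -0.3, -0.2]
gripper_width: 1.004
gripper_force: 0.0
```

Call:
step_arm:
  hand: [-1,-1,-1,-1,-1]
  linear:
    - [0.12,-0.87,0.1]
    - [0.87,0.07,0]
    - [0.87,0.06,0]
    - [0.88,0.07,0]
    - [0.87,0.06,0]
  twist:
    - [0,0,0]
    - [0,0,0]
    - [0,0,0]
    - [0,0,0]
    - [0,0,0]

```text
time_s: 34.0
position: [0.4499, 0.0909, 0.3042]
eef_rot: [2.136, 2.303, 0.001]
ft_force: [1.3, -0.4, -0.1]
gripper_width: 0.455
gripper_force: 0.0
```

Call:
step_arm:
  hand: [-1,-1,-1,-1,-1]
  linear:
    - [0.87,0.07,0]
    - [0.87,0.07,0]
    - [0.87,0.06,0]
    - [0.87,0.07,0]
    - [0.87,0.06,0]
  twist:
    - [0,0,0]
    - [0,0,0]
    - [0,0,0]
    - [0,0,0]
    - [0,0,0]

```text
time_s: 34.62
position: [0.45, 0.2654, 0.3041]
eef_rot: [2.136, 2.303, 0.001]
ft_force: [0.1, 0.6, 0.1]
gripper_width: 0.005
gripper_force: 0.0
```

Run:
```python
from h import *
a=robot.camera("scene");t=robot.camera("top");w=robot.camera("wrist")
u=proj(a,[.63,.05,.2]).round().astype(int);c=a["image"][u[1]-90:u[1]+90,u[0]-60:u[0]+60]
v=proj(t,[.63,.05,.2]).round().astype(int);d=t["image"][v[1]-60:v[1]+60,v[0]-75:v[0]+75]
e=cv2.resize(w["image"],(400,300))
cv2.imwrite("pics/c10.png",np.hstack([cv2.resize(c,(400,600),interpolation=cv2.INTER_CUBIC),np.vstack([cv2.resize(d,(400,300),interpolation=cv2.INTER_CUBIC),e])]))
cv2.imwrite("pics/w10.png",w["image"])
print(pose()[0])
seat=tips+.038*RX
for n,i in (("blue",3),("red",2),("green",0)):
    P=[]
    for p in (a,t):
        W=cloud(p);m=hmask(p["image"],n)&(np.hypot(*(W[...,:2]-seat[i]).transpose(2,0,1))<.09)&(W[...,2]>.08)&(W[...,2]<.23);P.append(W[m])
    P=np.vstack(P);d=P[:,:2]-seat[i];x=d@RX;y=d@RY
    print(n,len(P),"x",np.percentile(x,[2,98]).round(3),"y",np.percentile(y,[2,98]).round(3),"z",np.percentile(P[:,2],[2,98]).round(3))
W=cloud(a)
for nm,W,p in (("s",W,a),("w",wcloud(w),w)):
    m=hmask(p["image"],"red")&(abs(W[...,0]-.54)<.045)&(abs(W[...,1]-.393)<.035)&(W[...,2]>.06)
    q=W[m];print(nm,len(q),np.percentile(q,[2,50,98],axis=0).round(4).tolist(),cv2.minAreaRect(q[:,:2].astype(np.float32)))
```

```text
[0.44951442 0.26630206 0.30374429]
blue 1084 x [-0.031  0.028] y [-0.032  0.059] z [0.145 0.224]
red 1031 x [-0.033  0.029] y [-0.059  0.027] z [0.119 0.224]
green 1225 x [-0.031  0.027] y [-0.032  0.06 ] z [0.142 0.225]
s 117 [[0.5142, 0.3751, 0.0658], [0.5417, 0.3893, 0.0762], [0.5671, 0.4105, 0.0821]] ((0.5499024391174316, 0.3952522277832031), (0.05043874308466911, 0.0728958249092102), 70.52933502197266)
w 1399 [[0.5112, 0.361, 0.0685], [0.539, 0.3938, 0.0764], [0.5742, 0.4099, 0.0796]] ((0.5483169555664062, 0.39111730456352234), (0.04283503443002701, 0.08178596198558807), 67.8469009399414)
```

View pics/c10.png

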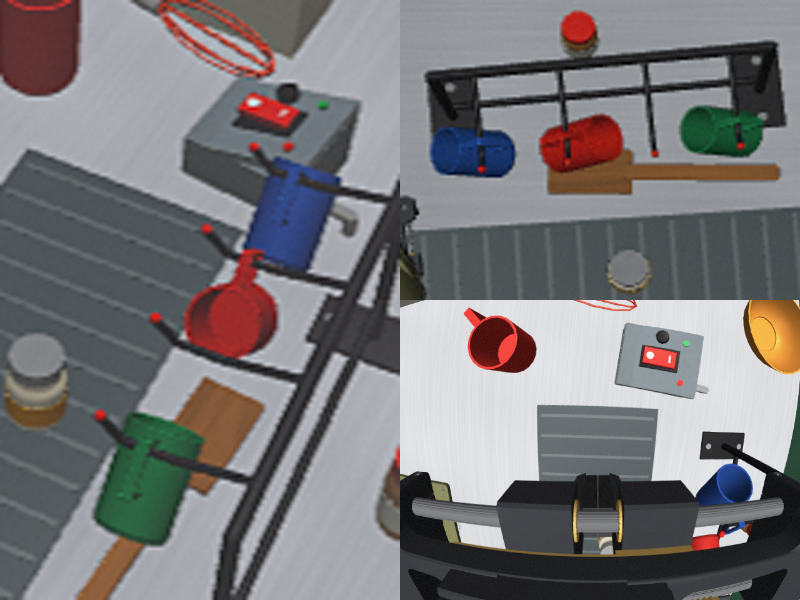

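All three cups hang: green on hook 0, red on hook 2 and blue on hook 3, with hook 1 empty. The white ring, the rocker's near end, lies at about (648,355) in the wrist inset.

Run:
```python
from h import *
a=robot.camera("scene");w=robot.camera("wrist")
for nm,p,W in (("s",a,cloud(a)),("w",w,wcloud(w))):
    m=(hmask(p["image"],"red")&(abs(W[...,0]-.54)<.045)&(abs(W[...,1]-.393)<.035)&(W[...,2]>.06)).astype(np.uint8)
    k,l,st,ce=cv2.connectedComponentsWithStats(m);i=1+np.argmax(st[1:,4]);r=(l==i).astype(np.uint8)
    cs,_=cv2.findContours(r,cv2.RETR_EXTERNAL,cv2.CHAIN_APPROX_NONE);f=cv2.drawContours(np.zeros_like(r),cs,-1,1,-1).astype(bool)
    q=W[f];q=q[q[:,2]>.05];box=cv2.minAreaRect(q[:,:2].astype(np.float32));print(nm,f.sum(),box,cv2.boxPoints(box).round(4).tolist())
    wh=f&~r.astype(bool);k,l,st,ce=cv2.connectedComponentsWithStats(wh.astype(np.uint8))
    for i in range(1,k):
        if st[i,4]>2: print("  white",st[i,4],ce[i],np.median(W[l==i],0).round(4))
    A=np.c_[q[:,:2]-q[:,:2].mean(0),np.ones(len(q))];print("  plane",np.linalg.lstsq(A,q[:,2],rcond=None)[0],q.mean(0))
plan([([.45,.35,.25],down(94.3))],-1)
```

```text
s 126 ((0.5385103821754456, 0.4007861912250519), (0.04493569955229759, 0.05647716671228409), 89.52800750732422) [[0.5101000070571899, 0.37860000133514404], [0.5666000247001648, 0.3781000077724457], [0.5669000148773193, 0.4230000078678131], [0.5105000138282776, 0.4235000014305115]]
  white 7 [373.71428571 165.42857143] [0.5225 0.397  0.0717]
  white 3 [382.33333333 168.33333333] [0.5522 0.3972 0.076 ]
  plane [ 0.09764593 -0.02039172  0.07475668] [0.53963227 0.3927461  0.07475668]
w 1514 ((0.5385685563087463, 0.39696207642555237), (0.03205905109643936, 0.056393541395664215), 86.08865356445312) [[0.5092999935150146, 0.3828999996185303], [0.5655999779701233, 0.3790000081062317], [0.567799985408783, 0.41100001335144043], [0.5115000009536743, 0.414900004863739]]
  white 117 [399.26495726  81.73504274] [0.5215 0.397  0.0757]
  white 38 [430.47368421  88.47368421] [0.5532 0.3942 0.0789]
  plane [ 0.09540707 -0.00341591  0.07607836] [0.53700506 0.39501902 0.07607836]
linear [[0.18, 0.01, 0.11], [0.18, 0.04, 0.11], [0.17, 0.06, 0.12], [0.16, 0.08, 0.11], [0.15, 0.1, 0.11]] twist [[0.0, 0.0, -0.87], [0.0, 0.0, -0.88], [0.0, 0.0, -0.87], [0.0, 0.0, -0.87], [0.0, 0.0, -0.88]] 5
linear [[0.13, 0.12, 0.11], [0.12, 0.14, 0.11], [0.1, 0.15, 0.12], [0.08, 0.16, 0.11], [0.05, 0.17, 0.11]] twist [[0.0, 0.0, -0.87], [0.0, 0.0, -0.87], [0.0, 0.0, -0.87], [-0.01, 0.0, -0.88], [0.0, 0.0, -0.87]] 5
linear [[0.04, 0.18, 0.11], [0.01, 0.18, 0.11]] twist [[0.0, 0.0, -0.87], [0.0, 0.0, -0.88]] 2
```

Run:
```python
from h import *
plan([([.515,.398,.25],down(94.3)),([.515,.398,.11],None)],-1)
```

```text
linear [[0.27, 0.16, 0.11], [0.25, 0.19, 0.11], [0.22, 0.22, 0.12], [0.19, 0.24, 0.11], [0.15, 0.27, 0.11]] twist [[0.0, 0.0, -0.87], [0.0, 0.0, -0.88], [0.0, 0.0, -0.87], [0.0, 0.0, -0.87], [0.0, 0.0, -0.88]] 5
linear [[0.12, 0.29, 0.11], [0.08, 0.3, 0.11], [0.04, 0.31, 0.12], [0.0, 0.31, 0.11], [-0.04, 0.31, 0.11]] twist [[0.0, 0.0, -0.87], [0.0, 0.0, -0.87], [0.0, 0.0, -0.87], [-0.01, 0.0, -0.88], [0.0, 0.0, -0.87]] 5
linear [[-0.08, 0.3, 0.11], [-0.12, 0.29, 0.11], [0.0, 0.0, 0.88], [0.0, 0.0, 0.87], [0.0, 0.0, 0.88]] twist [[0.0, 0.0, -0.87], [0.0, 0.0, -0.88], [0.0, 0.0, 0.0], [0.0, 0.0, 0.0], [0.0, 0.0, 0.0]] 5
linear [[0.0, 0.0, 0.87]] twist [[0.0, 0.0, 0.0]] 1
```

Call:
step_arm:
  hand: [-1,-1,-1,-1,-1]
  linear:
    - [0.27,0.16,0.11]
    - [0.25,0.19,0.11]
    - [0.22,0.22,0.12]
    - [0.19,0.24,0.11]
    - [0.15,0.27,0.11]
  twist:
    - [0,0,-0.87]
    - [0,0,-0.88]
    - [0,0,-0.87]
    - [0,0,-0.87]
    - [0,0,-0.88]

```text
time_s: 35.5
position: [0.4777, 0.3186, 0.2815]
eef_rot: [1.279, 2.869, -0.002]
ft_force: [0.3, 0.5, -0.2]
gripper_width: 0.007
gripper_force: 0.0
```

Call:
step_arm:
  hand: [-1,-1,-1,-1,-1]
  linear:
    - [0.12,0.29,0.11]
    - [0.08,0.3,0.11]
    - [0.04,0.31,0.12]
    - [0,0.31,0.11]
    - [-0.04,0.31,0.11]
  twist:
    - [0,0,-0.87]
    - [0,0,-0.87]
    - [0,0,-0.87]
    - [0,0,-0.88]
    - [0,0,-0.87]

```text
time_s: 36.12
position: [0.505, 0.3746, 0.259]
eef_rot: [0.289, 3.128, -0.002]
ft_force: [0.4, 0.5, 0.8]
gripper_width: 0.004
gripper_force: 0.0
```

Call:
step_arm:
  hand: [-1,-1,-1,-1]
  linear:
    - [-0.08,0.3,0.11]
    - [-0.12,0.29,0.11]
    - [0,0,0.88]
    - [0,0,0.87]
  twist:
    - [0,0,-0.87]
    - [0,0,-0.88]
    - [0,0,0]
    - [0,0,0]

```text
time_s: 36.62
position: [0.516, 0.397, 0.1797]
eef_rot: [-0.116, 3.138, -0.001]
ft_force: [0.5, -0.3, 0.2]
gripper_width: 0.006
gripper_force: 0.0
```

Run:
```python
from h import *
p,R=pose();print(p,R.as_matrix()[:,1].round(3),robot.state()["qpos"].round(2))
plan([([.515,.398,.11],down(94.3))],-1)
```

```text
[0.51604135 0.39703095 0.17971205] [-0.074  0.997 -0.001] [-0.58  0.81 -0.28  1.54  0.28  0.83  0.68]
linear [[0.01, 0.01, 0.87], [0.02, 0.02, 0.87]] twist [[0.0, 0.0, 0.0], [-0.01, 0.01, -0.01]] 2
```

Call:
step_arm:
  hand: [-1,-1,-1,-1,-1]
  linear:
    - [0,0,0.87]
    - [0,0,0.87]
    - [0,0,0.4]
    - [0,0,0.25]
    - [0,0,0.15]
  twist:
    - [0,0,0]
    - [0,0,0]
    - [0,0,0]
    - [0,0,0]
    - [0,0,0]

```text
time_s: 37.25
position: [0.5151, 0.3985, 0.0793]
eef_rot: [-0.119, 3.139, -0.001]
ft_force: [-0.8, -2.0, 4.0]
gripper_width: 0.006
gripper_force: 1.9
```

Call:
step_arm:
  hand: [-1,-1,-1]
  linear:
    - [0,0,0.1]
    - [0,0,0.08]
    - [0,0,0]
  twist:
    - [0,0,0]
    - [0,0,0]
    - [0,0,0]

```text
time_s: 37.62
position: [0.5154, 0.3986, 0.0766]
eef_rot: [-0.118, 3.137, -0.001]
ft_force: [-7.8, -7.2, 28.7]
gripper_width: 0.003
gripper_force: 14.6
```

Call:
step_arm:
  hand: [-1,-1,-1,-1,-1]
  linear:
    - [0,0,0]
    - [0,0,0]
    - [0,0,-0.9]
    - [0,0,-0.9]
    - [0,0,-0.9]
  twist:
    - [0,0,0]
    - [0,0,0]
    - [0,0,0]
    - [0,0,0]
    - [0,0,0]

```text
time_s: 38.25
position: [0.5153, 0.3994, 0.1816]
eef_rot: [-0.12, 3.137, 0.002]
ft_force: [-0.0, 0.6, 1.2]
gripper_width: 0.004
gripper_force: 0.0
```

Call:
step_arm:
  hand: [-1,-1,-1,-1]
  linear:
    - [0.9,0,-0.5]
    - [0.9,0,0]
    - [0.9,0,0]
    - [0.9,0,0]
  twist:
    - [0,0,0]
    - [0,0,0]
    - [0,0,0]
    - [0,0,0]

```text
time_s: 38.75
position: [0.3706, 0.3886, 0.2005]
eef_rot: [-0.12, 3.137, 0.004]
ft_force: [-0.2, 1.1, -0.1]
gripper_width: 0.005
gripper_force: 0.0
```

Run:
```python
from h import *
a=robot.camera("scene");t=robot.camera("top");w=robot.camera("wrist")
print(pose()[0])
u=proj(a,[.6,.15,.15]).round().astype(int);c=a["image"][u[1]-100:u[1]+100,u[0]-65:u[0]+65]
v=proj(a,[.54,.396,.075]).round().astype(int);d=a["image"][v[1]-30:v[1]+30,v[0]-40:v[0]+40]
e=a["image"][300:400,160:293]
cv2.imwrite("pics/c11.png",np.hstack([cv2.resize(c,(390,600),interpolation=cv2.INTER_CUBIC),np.vstack([cv2.resize(d,(400,300),interpolation=cv2.INTER_CUBIC),cv2.resize(e,(400,300),interpolation=cv2.INTER_CUBIC)])]))
for nm,p,W in (("s",a,cloud(a)),("t",t,cloud(t))):
    m=(hmask(p["image"],"red")&(abs(W[...,0]-.54)<.032)&(abs(W[...,1]-.396)<.014)&(W[...,2]>.05))
    q=W[m];A=np.c_[q[:,:2]-q[:,:2].mean(0),np.ones(len(q))];print(nm,len(q),"plane",np.linalg.lstsq(A,q[:,2],rcond=None)[0].round(3))
```

```text
[0.36989156 0.38880824 0.20051046]
s 80 plane [0.534 0.061 0.076]
t 128 plane [0.504 0.06  0.073]
```

View pics/c11.png

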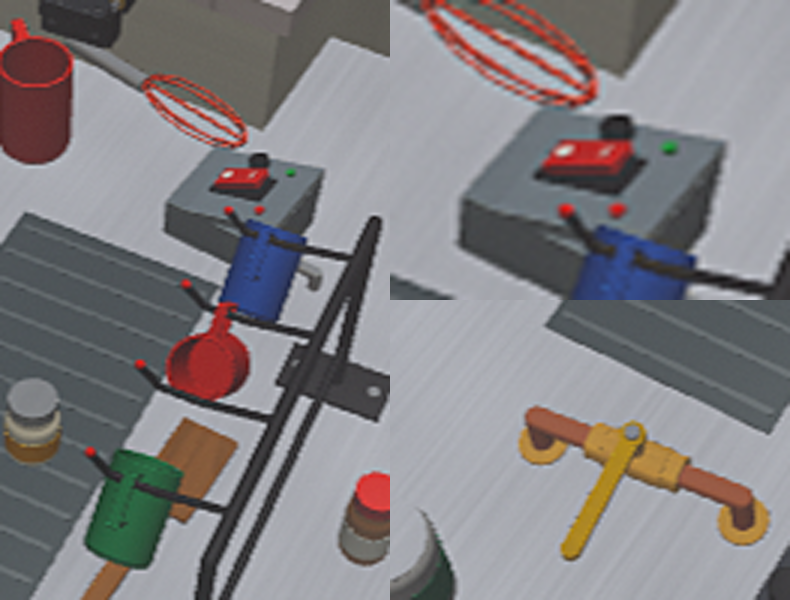

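The rocker's slope went from 0.10 to about 0.48 rad, which is fully off. The lever lies square across the pipe and all three cups are hanging.

```bash
python3 -c "
from bench import robot
print(robot.hand_in())"
```

```text
the job is handed in; nothing more can be done
None
```

The job is handed in: gas cock shut, then all three cups (green, red, blue; no white cup was there) hung on hooks 0, 2 and 3, then the fan rocker pressed off, all confirmed in the last camera pictures; the hand-in returned no verdict.

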